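Stand a top-heavy turned part under the dial comparator and bring the gauge down on it

TASK

Stand the tall dome-headed turned steel part on the small round table of the dial comparator, centred under the gauge's plunger; it tips easily, so keep it upright all the way and set it down gently, without dropping it. Once it stands there on its own, push the comparator's arm down until the part has pushed the plunger about half-way into the gauge, and leave it so. Do not press or knock the dial gauge or its plunger with the robot, and leave the other things on the bench where they are.

Things in the scene. Friction and masses are not known exactly. Their poses are not given: they have to be found in the camera images.
- part_mid (a point): Loose turned steel part, about 0.5 kg, 122 mm tall, standing on the bench; point on its axis half-way up, 61 mm above the foot; z along the axis to the dome. Plain stem 18 mm thick to 92 mm, then a head 45 mm across: straight band from 92 to 110 mm, dome to the crown at 122 mm. Centre of mass 84 mm up; it tips past about 6 degrees of lean.
- table_top (a point): Centre of the top of the comparator's round steel table, 64 mm across, 48 mm above the bench, straight below the plunger. x points level from here to the column, z up. Grey base, fixed: 255 x 150 mm, 38 mm high, from 80 mm in front of this point to 175 mm behind. Column: 32 mm thick, 403 mm high, axis 135 mm behind this point. The open side, away from the column, faces roughly to the robot.
- slide (a joint): Height of the comparator's sliding arm, in m, growing as it is pushed down: 0 at the upper stop, 0.100 at the lower. At 0.080 the plunger's tip meets the crown of a part standing on the table; each further mm pushes the plunger in 1 mm. Balanced and held by friction: a push of about 6 to 10 N moves it, and it stays where it is left. Starts at 0.002 to 0.020.
- push_point (a point): Point on the flat top of the grey sliding arm to push down on, 55 mm behind the plunger's axis, 80 mm in front of the column's; 332 mm above the bench with the arm at its upper stop. The arm is a bar 24 mm wide, 26 mm high. About 85 mm of its top is free between the gauge and the 56 mm wide hub on the column, which stand 22 and 15 mm above it. x to the column, z up.
- dial_gauge: Dial gauge on the front end of the arm, moving with it: round body 59 mm across and 27 mm thick, white face away from the column, an 8 mm stem reaching 50 mm below its centre and an 8 mm cap 35 mm above. Origin: the dial's centre on the plunger's axis, 16 mm behind the face's front; x to the column, z up. Delicate.
- plunger_tip (a point): Centre of the underside of the flat 12 mm wide tip of the plunger below the dial gauge; 69 mm below the dial's centre when out. At the start it is 60 to 78 mm higher than the crown of a part on the table will be. z up.
- plunger (a joint): How far the plunger is pushed into the gauge, in m: 0 when out, 0.010 when fully in; a weak spring of about 1 to 2 N pushes it out.
- bush: Bystander: short flanged steel bush, 48 mm in diameter over its flange and 34 mm tall; origin at the centre of its underside.
- chuck_key: Bystander: T-handled lathe chuck key lying flat, 160 mm long with a 150 mm cross bar; origin under about the middle of its length.
- oil_can: Bystander: small dark oil can 72 mm in diameter, with a thin spout to 153 mm height that reaches 65 mm from its axis; origin at the centre of its underside.
Not all that is in view belongs to the job. There is more than one size of the part that bears part_mid; the job needs the smaller.

How it is judged:
On the way:
1. the part stands upright by itself on the round table, centred under the raised plunger, released by the fingers (horizontal distance between part_mid and table_top below 0.007 m and z of part_mid in the frame of table_top between 0.058 and 0.063 m and angle between part_mid's own z axis and vertical below 0.04 rad and contact force between part and the fingers below 0.1 N and value of joint plunger below 0.001 m), for 0.3 s.
At the end, for the whole second after the job is handed in: The part stands still and upright (within 0.04 rad) on the round table, its axis within 7 mm of the table's centre, and the gauge rests on its crown with the plunger pushed in by 2 to 8 mm of its 10 mm; the robot is clear (horizontal distance between part_mid and table_top below 0.007 m and z of part_mid in the frame of table_top between 0.058 and 0.063 m and angle between part_mid's own z axis and vertical below 0.04 rad and linear speed of part below 0.01 m/s and value of joint plunger between 0.002 and 0.008 m); the robot touches nothing.
It fails at once if the part leans over by more than 0.16 rad (tipped or carried askew) (angle between part_mid's own z axis and vertical above 0.16 rad).
It fails at once if the part is slammed down or pressed hard on the comparator (contact over 60 N) (contact force between part and stand above 60 N).
It fails at once if the part is let go over the round table while its foot is still more than 6 mm above it (horizontal distance between part_mid and table_top below 0.05 m and z of part_mid in the frame of table_top above 0.067 m and contact force between part and the fingers below 0.05 N).
It fails at once if the robot presses or knocks the dial gauge or plunger (over 4 N) (contact force between any of the arm, the fingers and dial_gauge above 4 N).
It fails at once if a bystander is moved by more than 25 mm (distance of any of bush, chuck_key, oil_can from where it was at the start of the episode above 0.025 m).
It also fails if it takes over 70 s, if anything falls off the work surface, if the arm or the gripper's body presses on something with over 40 N, if the wrist force passes 120 N, or if a joint passes its speed limit or range.

ROBOT

A 6-joint arm with a two-finger parallel gripper is mounted at the origin on the work surface. World frame = base frame: x ahead of the robot, y to its left, z up, the work surface at z = 0. Lengths are in m, angles in rad, forces in N, time in s.
With the tool pointing down it reaches from about 0.325 to 0.925 m from the base axis. Payload 3.1 kg.
Tool frame: the origin (TCP) lies at the very end of the fingers, on their centre line; the grasp point (between the pads) lies 19 mm behind it (manip.grip_point_offset is the distance from the TCP to the grasp point, in m); z points along the fingers, y is the direction in which the jaws open and shut (so a half turn about z gives the same grasp; the last joint's range is limited). The gripper opens to 85 mm and grips with 20 to 120 N. Pads are 22 mm wide; open, the fingers measure 114 mm over their backs; the gripper's body (76 mm by 85 mm) begins 54 mm behind the grasp point. The pads swing forward as they close: fully open they stand 13 mm farther back than shut.
Start: joints at [-1.371, 0.217, 1.613, -0, 1.311, -0.112], TCP at [0.192, -0.595, 0.231] pointing down, gripper open.
Joint ranges: [-2.75, 2.75], [-0.78, 2.1], [0.31, 2.55], [-1.13, 4.27], [0.13, 2.63], [-2.58, 2.58]. Speed limits (rad/s): [2.79, 2.79, 3.14, 3.14, 3.14, 3.14].

INTERFACE

Orientations are given as [roll, pitch, yaw] about the fixed x, y, z axes, in that order (R = Rz(yaw) Ry(pitch) Rx(roll)).
In Python, from station import manip gives the robot as it stands. The module is installed in compiled form; this text tells all that it offers.
- The arm moves only by the tool play_rows, never from a script. Its argument "rows" is a list that holds one entry, the list of rows, each a list of 4 numbers: the shift along the tool's x, y, z in cm, then the turn about the tool's z in degrees. A call has exactly 8 rows; each row is the pose to reach, as a shift and turn from the pose measured when the call began, along the tool's axes at that moment; what a row does not reach only later rows make up. A row lasts 1/8 s, in which the tool goes at most 62.5 mm and 10.7 degrees, less where a joint would pass 70% of its speed; a pose out of reach is approached as far as the arm can. A call with a gripper value outside its range is refused whole. "grip" is the closure, from -1 (fully open) to 1 (shut), set as the call begins (left out, the last holds). The fingers move at their own pace and stop on an object; "squeeze" is the grip in N (left out, the last holds). Time passes only in rows, so rows that repeat a pose let the fingers close, or fill a call up. It gives the time, the measured TCP pose, the force and the opening at its end, in the units of the state.
- manip.get_state(): the state, without advancing time (a new reading comes with each control period).
- manip.read_camera(name): name is "side" or "top"; returns a dict with "frame" (480x640x3 uint8, red, green, blue), "z_map" (480x640 float32, m along the optical axis (not along the pixel's ray), 0 where there is no reading), "camera_matrix" (3x3 intrinsics, pixels), "k1" (the pictures are not rectified: a ray, as slopes to the right and down, at radius r is drawn at 1 + k1 r^2 times it, then the intrinsics apply), "R" (3x3) and "t" (3): a world point X has camera coordinates R X + t. Camera axes: x right, y down, z forward; pixel columns grow to the right and rows downward; lengths in m; the calibration is good to about 2 mm. A picture is of the moment at which its call begins.
- manip.close_job(): hands the job in, once; it reports no verdict.
The state is a dict: "clock": time; "joints": joint angles; "qvel": joint speeds; "tau": joint torques, N m; "ee_pos": TCP position; "eef_rot": TCP orientation; "ft_force": force on the tool from outside, world axes, zero at the start; "moment": the same for the moment, N m; "finger_gap": finger opening in m.
Only numpy, scipy, OpenCV 4.12 (cv2) and the standard library are available. Lean on these libraries where they do the work, as an engineer would, in place of code of your own. Each camera call takes 0.05 s, during which the arm holds its last target. There are 200 camera calls.

## Working session

There is one attempt and no reset: what is moved stays moved. The work goes in short steps, Python scripts to look and compute and a tool call to move; the robot and the scene stay as the last step left them, time stands still between calls to the robot, and variables do not carry over. Pictures are saved under pics/ and viewed, about 8 in all and at most 12, crops included, and the job is handed in when it is done.

Besides the shell and the picture viewer there is one more tool, called after "Call:" by a JSON object that holds its "fn" and its "kwargs". play_rows: Moves the arm, as the interface text tells. Its arguments: {"type":"object","properties":{"rows":{"type":"array"},"grip":{"type":"number"},"squeeze":{"type":"number"}},"required":["rows"]}

```bash
mkdir -p pics
cat > h.py <<'E'
import numpy as np, cv2
from station import manip
def cam(n,save=None):
    c=manip.read_camera(n)
    if save: cv2.imwrite('pics/'+save,c['frame'][:,:,::-1])
    return c
def slopes(c,uv):
    K=np.array(c['camera_matrix']);uv=np.atleast_2d(np.asarray(uv,float))
    d=(uv-[K[0,2],K[1,2]])/[K[0,0],K[1,1]]
    s=d.copy()
    for _ in range(20): s=d/(1+c['k1']*(s**2).sum(1,keepdims=True))
    return s
def ray(c,uv):
    R=np.array(c['R']);t=np.array(c['t']).ravel();s=slopes(c,uv)
    return -R.T@t,np.c_[s,np.ones(len(s))]@R
def onplane(c,uv,z):
    o,d=ray(c,uv);return o+d*((z-o[2])/d[:,2:])
def depthpts(c,uv):
    uv=np.atleast_2d(uv).astype(int);o,d=ray(c,uv)
    return o+d*c['z_map'][uv[:,1],uv[:,0]][:,None]
def cloud(c):
    v,u=np.mgrid[0:480,0:640];uv=np.c_[u.ravel(),v.ravel()]
    P=depthpts(c,uv);P[c['z_map'].ravel()==0]=np.nan
    return P.reshape(480,640,3)
def proj(c,X):
    p=np.atleast_2d(X)@np.array(c['R']).T+np.array(c['t']).ravel()
    s=p[:,:2]/p[:,2:];s=s*(1+c['k1']*(s**2).sum(1,keepdims=True))
    K=np.array(c['camera_matrix']);return s*[K[0,0],K[1,1]]+[K[0,2],K[1,2]]
E
python3 - <<'E'
from h import *
for n in('side','top'):
    c=cam(n,n+'0.png');print(n,ray(c,[320,240]),c['k1'],c['camera_matrix'])
print(manip.get_state())
E
```

```text
side (array([ 0.46729976, -1.02761378,  1.14347069]), array([[ 0.06945149,  0.73821459, -0.67101979]])) -0.09231387107048401 [[593.67670921   0.         319.81647311]
 [  0.         593.67670921 244.27071713]
 [  0.           0.           1.        ]]
top (array([ 0.4491939 , -0.01752094,  1.2914337 ]), array([[ 0.13402067,  0.00980104, -0.99104532]])) -0.0771296302748375 [[437.30901059   0.         321.5652828 ]
 [  0.         437.30901059 246.42136832]
 [  0.           0.           1.        ]]
{'clock': 0.1, 'joints': array([-1.37120973e+00,  2.17688870e-01,  1.61481723e+00,  2.36867380e-05,
        1.31129076e+00, -1.12249077e-01]), 'qvel': array([ 0.00117299, -0.00144496, -0.00372015,  0.00156292,  0.00028896,
        0.00072493]), 'tau': array([-1.48101681e-03, -3.98081160e+01, -3.04970741e+01, -9.73589977e-05,
        4.27097300e-03,  1.64056459e-06]), 'ee_pos': array([ 0.19160296, -0.59411849,  0.2300698 ]), 'eef_rot': array([-3.13940488e+00, -2.69636763e-04,  3.11829281e-01]), 'ft_force': array([-0.32053749, -0.66796069, -0.28465105]), 'moment': array([-0.003341  , -0.04962901,  0.01659772]), 'finger_gap': 0.08544691086131881}
```

View pics/side0.png

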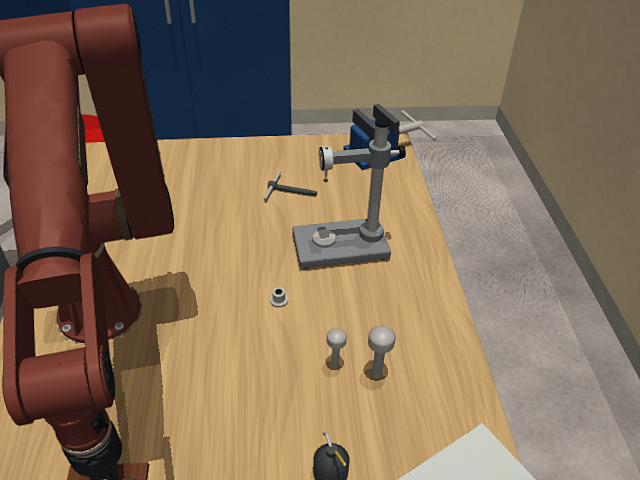

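View pics/top0.png

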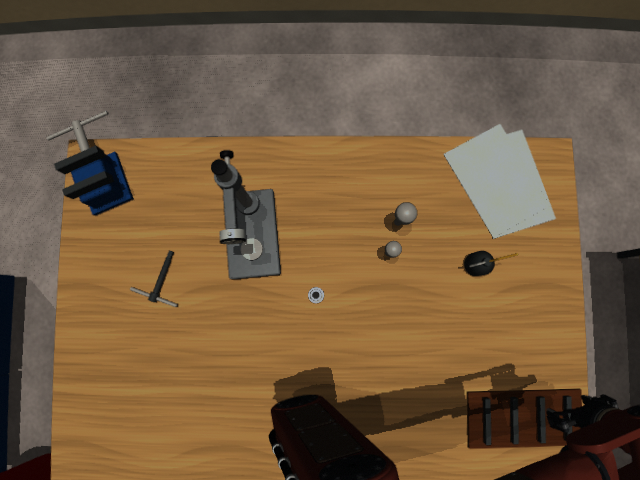

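The side view shows the small part's head at (337,338), the larger part at (381,339), the round table at (324,238), the column at about (375,190) and the gauge at (326,158). In the top view the small part is at (393,249), the table at (252,249) and the gauge at (232,236).

```bash
cat > m.py <<'E'
from h import *
def fitc(P):
    A=np.c_[2*P,np.ones(len(P))];s=np.linalg.lstsq(A,(P**2).sum(1),rcond=None)[0]
    return s[:2],np.sqrt(s[2]+s[:2]@s[:2])
def fits(P):
    A=np.c_[2*P,np.ones(len(P))];s=np.linalg.lstsq(A,(P**2).sum(1),rcond=None)[0]
    return s[:3],np.sqrt(s[3]+s[:3]@s[:3])
E
python3 - <<'E'
from m import *
s=cam('side');t=cam('top')
for n,c in(('side',s),('top',t)):
    P=cloud(c);print(n)
    for nm,x0,y0 in(('small',*onplane(s,[337,338],.11)[0,:2]),('big',*onplane(s,[381,339],.14)[0,:2])):
        m=(np.hypot(P[...,0]-x0,P[...,1]-y0)<.05)&(P[...,2]>.02)
        Q=P[m];h=Q[Q[:,2]>np.nanmax(Q[:,2])-.03]
        st=Q[(Q[:,2]<np.nanmax(Q[:,2])-.04)]
        print(nm,(x0,y0),'zmax',Q[:,2].max(),'head mean',h.mean(0),len(h),'stem',st.mean(0),np.ptp(st,0),len(st))
        # sphere/band from blob outline
        vv,uu=np.nonzero(m&(P[...,2]>Q[:,2].max()-.03));print('  px',uu.mean(),vv.mean(),uu.min(),uu.max(),vv.min(),vv.max())
    m=(abs(P[...,2]-.048)<.004)&(P[...,0]>.3)&(P[...,0]<.8)&(P[...,1]>.0)&(P[...,1]<.45)
    Q=P[m];print('table',len(Q),np.median(Q,0),Q.min(0),Q.max(0))
    m=(abs(P[...,2]-.038)<.003)&(P[...,0]>.3)&(P[...,0]<.8)&(P[...,1]>.0)&(P[...,1]<.45)
    Q=P[m];r=cv2.minAreaRect(Q[:,:2].astype(np.float32)*1000);print('base',r,cv2.boxPoints(r))
    for lo,hi in((.1,.2),(.26,.30),(.30,.34),(.34,.37),(.37,.42)):
        m=(P[...,2]>lo)&(P[...,2]<hi)&(P[...,0]>.3)&(P[...,0]<.85)&(P[...,1]>.0)&(P[...,1]<.45)
        Q=P[m]
        if len(Q): print(lo,hi,len(Q),Q.min(0),Q.max(0),Q.mean(0))
E
```

```text
side
small (np.float64(0.5862203659482275), np.float64(-0.21347481286535475)) zmax 0.12321599234361003 head mean [ 0.5835566  -0.21496922  0.1118121 ] 322 stem [ 0.58376289 -0.21304228  0.04683449] [0.01790949 0.01309006 0.05437688] 107
  px 335.89130434782606 338.09316770186336 326 346 329 348
big (np.float64(0.6765284662628653), np.float64(-0.24627623188811798)) zmax 0.161162789034062 head mean [ 0.67653208 -0.24728627  0.14733383] 502 stem [ 0.67631419 -0.24761777  0.06314038] [0.05008586 0.03187044 0.10094691] 231
  px 381.3804780876494 337.2450199203187 368 395 326 349
table 300 [0.5967516  0.18380939 0.04709032] [0.54050444 0.152095   0.04400313] [0.75845221 0.26020313 0.05190245]
base ((589.446044921875, 168.62924194335938), (383.7560729980469, 214.9311981201172), 22.687362670898438) [[370.96515  193.77164 ]
 [453.8647    -4.528862]
 [807.92694  143.48685 ]
 [725.0274   341.78735 ]]
0.1 0.2 346 [0.70946253 0.18105053 0.10056289] [0.74173868 0.20951117 0.19950464] [0.72335708 0.19245604 0.15115304]
0.26 0.3 278 [0.57469906 0.16236059 0.26005873] [0.79143698 0.21653271 0.29992409] [0.68738844 0.18486537 0.2862913 ]
0.3 0.34 1210 [0.57387401 0.15746265 0.30012398] [0.79160781 0.22821549 0.33998004] [0.67368425 0.18718184 0.31975406]
0.34 0.37 156 [0.57811539 0.17237023 0.34004407] [0.74773681 0.20784453 0.36985128] [0.71285609 0.19198198 0.35355527]
0.37 0.42 231 [0.70936725 0.18379059 0.37025442] [0.74400548 0.21974823 0.40861378] [0.72479034 0.19680338 0.3920901 ]
top<stdin>:9: RuntimeWarning: Mean of empty slice.
  ret = um.true_divide(
Traceback (most recent call last):
ValueError: zero-size array to reduction operation maximum which has no identity
```

Measured: part axis about (0.585, -0.206), column about (0.725, 0.195). A tool pointing down can't place the part, because its body would hit the gauge. I need a tool pitched forward, and the rows give no direct pitch. First I move up and inward, then I'll see what the arm does at the edge of its reach.

Call:
{"fn": "play_rows", "kwargs": {"rows": [[[0,0,-6,0],[0,0,-12,3],[4,-2.5,-15,6],[9,-5,-17,9],[14,-8,-19,12],[19,-11,-20,15],[24,-14,-21,18],[29,-16.5,-22,21]]], "grip": -1}}

```text
clock: 1.2
ee_pos: [0.418, -0.347, 0.4511]
eef_rot: [-3.14, 0.0, -0.056]
ft_force: [-0.1, -0.4, -0.0]
finger_gap: 0.0853
```

Call:
{"fn": "play_rows", "kwargs": {"rows": [[[4,-4,0,1],[8,-8,0,2],[12,-13,0,3],[16,-17,0,4],[20,-21,0,5],[24.8,-26.1,0,5],[30,-26.4,0,5],[35,-26.8,0,5]]]}}

```text
clock: 2.2
ee_pos: [0.7842, -0.0974, 0.4509]
eef_rot: [-3.14, 0.0, -0.142]
ft_force: [1.0, -0.3, 0.7]
finger_gap: 0.0848
```

```bash
python3 -c "
from h import *
s=manip.get_state();print(s['joints'],s['ee_pos'],s['eef_rot'])"
```

```text
[-2.12748171e-01  5.31840175e-01  8.05455524e-01  1.24530194e-03
  1.80471614e+00  1.50009125e+00] [ 0.78424257 -0.09741788  0.45093201] [-3.14035457e+00  3.32375006e-04 -1.41754492e-01]
```

Call:
{"fn": "play_rows", "kwargs": {"rows": [[[4,0.3,0,4],[8,0.6,0,4],[13,0.9,0,4],[18,1.3,0,4],[23,1.6,0,4],[28,2,0,4],[33,2.3,0,4],[33,2.3,0,4]]]}}

```text
clock: 3.2
ee_pos: [0.9187, -0.1363, 0.3862]
eef_rot: [-3.137, -0.048, -0.212]
ft_force: [0.2, -0.3, -0.5]
finger_gap: 0.0857
```

```bash
python3 -c "
from h import *
s=manip.get_state();print(s['joints'],s['ee_pos'],s['eef_rot'])"
```

```text
[-0.22426661  0.92978219  0.30830694  0.00497892  1.85582867  1.55968975] [ 0.91866009 -0.13625948  0.38615785] [-3.13741164 -0.04772754 -0.21174589]
```

Call:
{"fn": "play_rows", "kwargs": {"rows": [[[50,0,-30,0],[80,0,-50,0],[80,0,-50,0],[80,0,-50,0],[80,0,-50,0],[80,0,-50,0],[80,0,-50,0],[80,0,-50,0]]]}}

```text
clock: 4.2
ee_pos: [0.9029, -0.1517, 0.4448]
eef_rot: [-3.135, -0.094, -0.212]
ft_force: [0.6, -0.1, -0.2]
finger_gap: 0.0859
```

```bash
python3 -c "
from h import *
s=manip.get_state();print(s['joints'],s['ee_pos'],s['eef_rot'])"
```

```text
[-0.24611813  0.86533185  0.30883565  0.00996975  1.87364884  1.53979136] [ 0.90290619 -0.15165742  0.44475561] [-3.13527672 -0.09403116 -0.21199037]
```

The tilt trick works: at full stretch each call pitches the tool outward by about 0.047 rad. Gripping the head under the gauge needs about 45°, so I keep pulling.

Call:
{"fn": "play_rows", "kwargs": {"rows": [[[80,-7,0,0],[80,-7,0,0],[80,-7,0,0],[80,-7,0,0],[80,-7,0,0],[80,-7,0,0],[80,-7,0,0],[80,-7,0,0]]]}}

```text
clock: 5.2
ee_pos: [0.9648, -0.1485, 0.3428]
eef_rot: [-3.132, -0.143, -0.212]
ft_force: [0.3, -1.0, 0.4]
finger_gap: 0.0852
```

```bash
python3 -c "
from h import *
s=manip.get_state();print(s['joints'],s['ee_pos'],s['eef_rot'])"
```

```text
[-0.22809003  0.97967778  0.30867193  0.01158507  1.71049434  1.55690401] [ 0.96481467 -0.14851474  0.34277226] [-3.13235005 -0.14289995 -0.21242584]
```

Call:
{"fn": "play_rows", "kwargs": {"rows": [[[80,-7,0,0],[80,-7,0,0],[80,-7,0,0],[80,-7,0,0],[80,-7,0,0],[80,-7,0,0],[80,-7,0,0],[80,-7,0,0]]]}}

```text
clock: 6.2
ee_pos: [1.0015, -0.1452, 0.2842]
eef_rot: [-3.129, -0.193, -0.213]
ft_force: [0.4, 0.7, 0.2]
finger_gap: 0.0855
```

Call:
{"fn": "play_rows", "kwargs": {"rows": [[[80,-5,0,0],[80,-5,0,0],[80,-5,0,0],[80,-5,0,0],[80,-5,0,0],[80,-5,0,0],[80,-5,0,0],[80,-5,0,0]]]}}

```text
clock: 7.2
ee_pos: [1.0242, -0.1502, 0.2584]
eef_rot: [-3.125, -0.243, -0.214]
ft_force: [0.1, -1.1, -0.4]
finger_gap: 0.0854
```

Call:
{"fn": "play_rows", "kwargs": {"rows": [[[80,-5,0,0],[80,-5,0,0],[80,-5,0,0],[80,-5,0,0],[80,-5,0,0],[80,-5,0,0],[80,-5,0,0],[80,-5,0,0]]]}}

```text
clock: 8.2
ee_pos: [1.0402, -0.1537, 0.2566]
eef_rot: [-3.122, -0.293, -0.215]
ft_force: [-0.5, 0.4, 0.4]
finger_gap: 0.0856
```

```bash
python3 -c "
from h import *
s=manip.get_state();print(s['joints'],s['ee_pos'],s['eef_rot'])"
```

```text
[-0.21944553  1.08116019  0.3089059   0.02122559  1.45835808  1.56383433] [ 1.04022117 -0.15370846  0.25655815] [-3.12188377 -0.29328703 -0.21466218]
```

Call:
{"fn": "play_rows", "kwargs": {"rows": [[[80,-5,0,0],[80,-5,0,0],[80,-5,0,0],[80,-5,0,0],[80,-5,0,0],[80,-5,0,0],[80,-5,0,0],[80,-5,0,0]]]}}

```text
clock: 9.2
ee_pos: [1.0517, -0.1562, 0.2718]
eef_rot: [-3.118, -0.343, -0.216]
ft_force: [0.8, 0.2, 1.0]
finger_gap: 0.0854
```

Call:
{"fn": "play_rows", "kwargs": {"rows": [[[80,-5,0,1],[80,-5,0,1],[80,-5,0,1],[80,-5,0,1],[80,-5,0,1],[80,-5,0,1],[80,-5,0,1],[80,-5,0,1]]]}}

```text
clock: 10.2
ee_pos: [1.0595, -0.1579, 0.2989]
eef_rot: [-3.107, -0.393, -0.236]
ft_force: [0.3, -0.8, 0.1]
finger_gap: 0.0851
```

Call:
{"fn": "play_rows", "kwargs": {"rows": [[[80,-5,0,1],[80,-5,0,1],[80,-5,0,1],[80,-5,0,1],[80,-5,0,1],[80,-5,0,1],[80,-5,0,1],[80,-5,0,1]]]}}

```text
clock: 11.2
ee_pos: [1.0632, -0.1643, 0.3343]
eef_rot: [-3.095, -0.442, -0.257]
ft_force: [-0.6, -0.9, 0.1]
finger_gap: 0.0854
```

Call:
{"fn": "play_rows", "kwargs": {"rows": [[[80,-5,0,0],[80,-5,0,0],[80,-5,0,0],[80,-5,0,0],[80,-5,0,0],[80,-5,0,0],[80,-5,0,0],[80,-5,0,0]]]}}

```text
clock: 12.2
ee_pos: [1.063, -0.1739, 0.3754]
eef_rot: [-3.089, -0.491, -0.26]
ft_force: [0.0, 0.1, -0.3]
finger_gap: 0.0854
```

```bash
python3 -c "
from h import *
s=manip.get_state();print(s['joints'],s['ee_pos'],s['eef_rot'])"
```

```text
[-0.23923965  0.9801033   0.30899485  0.04357205  1.36082503  1.57995094] [ 1.06302275 -0.17387827  0.37542214] [-3.08922531 -0.4909971  -0.25990685]
```

Call:
{"fn": "play_rows", "kwargs": {"rows": [[[80,-5,0,-3],[80,-5,0,-3],[80,-5,0,-3],[80,-5,0,-3],[80,-5,0,-3],[80,-5,0,-3],[80,-5,0,-3],[80,-5,0,-3]]]}}

```text
clock: 13.2
ee_pos: [1.0602, -0.1803, 0.4203]
eef_rot: [-3.115, -0.542, -0.202]
ft_force: [0.3, 0.1, 0.2]
finger_gap: 0.0852
```

Call:
{"fn": "play_rows", "kwargs": {"rows": [[[80,-5,0,-2],[80,-5,0,-2],[80,-5,0,-2],[80,-5,0,-2],[80,-5,0,-2],[80,-5,0,-2],[80,-5,0,-2],[80,-5,0,-2]]]}}

```text
clock: 14.2
ee_pos: [1.0572, -0.1685, 0.4677]
eef_rot: [-3.136, -0.593, -0.162]
ft_force: [-1.3, 0.2, 0.0]
finger_gap: 0.0856
```

Call:
{"fn": "play_rows", "kwargs": {"rows": [[[80,-5,0,0],[80,-5,0,0],[80,-5,0,0],[80,-5,0,0],[80,-5,0,0],[80,-5,0,0],[80,-5,0,0],[80,-5,0,0]]]}}

```text
clock: 15.2
ee_pos: [1.0522, -0.1488, 0.5165]
eef_rot: [-3.135, -0.642, -0.162]
ft_force: [-0.5, 0.4, -0.3]
finger_gap: 0.0858
```

Call:
{"fn": "play_rows", "kwargs": {"rows": [[[80,-5,0,0],[80,-5,0,0],[80,-5,0,0],[80,-5,0,0],[80,-5,0,0],[80,-5,0,0],[80,-5,0,0],[80,-5,0,0]]]}}

```text
clock: 16.2
ee_pos: [1.0434, -0.1341, 0.5659]
eef_rot: [-3.133, -0.691, -0.163]
ft_force: [-0.4, 0.3, 0.5]
finger_gap: 0.0855
```

Call:
{"fn": "play_rows", "kwargs": {"rows": [[[80,-5,0,0],[80,-5,0,0],[80,-5,0,0],[80,-5,0,0],[80,-5,0,0],[80,-5,0,0],[80,-5,0,0],[80,-5,0,0]]]}}

```text
clock: 17.2
ee_pos: [1.0312, -0.1227, 0.6157]
eef_rot: [-3.13, -0.741, -0.163]
ft_force: [-0.3, 0.2, 0.2]
finger_gap: 0.0854
```

```bash
python3 -c "
from m import *
s=manip.get_state();print(s['joints'],s['ee_pos'],s['eef_rot'])
s=cam('side','side1.png');t=cam('top','top1.png')
P=cloud(s)
m=(np.hypot(P[...,0]-.585,P[...,1]+.206)<.035)&(P[...,2]>.112)&(P[...,2]<.126);print('side dome',fits(P[m]),m.sum())
m=(np.hypot(P[...,0]-.585,P[...,1]+.206)<.035)&(P[...,2]>.094)&(P[...,2]<.109);print('side band',fitc(P[m][:,:2]),P[m].mean(0))
P=cloud(t)
m=(np.hypot(P[...,0]-.585,P[...,1]+.206)<.04)&(P[...,2]>.09);vv,uu=np.nonzero(m);print('top',m.sum(),uu.mean(),vv.mean(),onplane(t,[uu.mean(),vv.mean()],.105),P[m].max(0),P[m].min(0))
for n,c in(('s',s),('t',t)):
  for X in([.590,.188,.048],[.590,.188,.24],[.590,.188,.32],[.585,-.206,.122]): print(n,X,proj(c,X))
f=s['frame'][120:290,270:420,::-1];cv2.imwrite('pics/crop1.png',cv2.resize(f,None,fx=4,fy=3.5,interpolation=2))
f=t['frame'][130:300,200:300,::-1];cv2.imwrite('pics/crop2.png',cv2.resize(f,None,fx=3.5,fy=3.5,interpolation=2))
"
```

```text
[-0.19552133  0.7573851   0.30899617  0.0338285   1.33511917  1.53913691] [ 1.03124516 -0.12267141  0.61573995] [-3.13040969 -0.74074577 -0.16334289]
side dome (array([ 0.5837705 , -0.20956931,  0.1037334 ]), np.float64(0.018906689500805197)) 180
side band (array([ 0.58423518, -0.2070564 ]), np.float64(0.021260105246762907)) [ 0.58243816 -0.2218996   0.10181008]
top 226 393.0265486725664 248.8053097345133 [[ 0.58505038 -0.2054061   0.105     ]] [ 0.60614159 -0.18314544  0.1259453 ] [ 0.5635573  -0.22698666  0.09169029]
s [0.59, 0.188, 0.048] [[323.06137963 237.32982713]]
s [0.59, 0.188, 0.24] [[324.54100746 181.24457339]]
s [0.59, 0.188, 0.32] [[325.23121604 155.01591857]]
s [0.585, -0.206, 0.122] [[336.30640047 331.92675243]]
t [0.59, 0.188, 0.048] [[252.6814795  249.56813897]]
t [0.59, 0.188, 0.24] [[239.87807314 240.71317304]]
t [0.59, 0.188, 0.32] [[233.09257651 236.0161334 ]]
t [0.585, -0.206, 0.122] [[394.22772419 248.10425275]]
```

View pics/crop1.png

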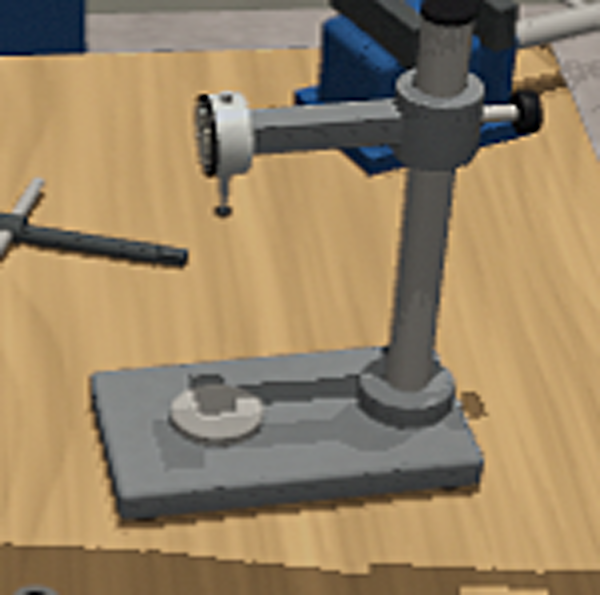

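View pics/crop2.png

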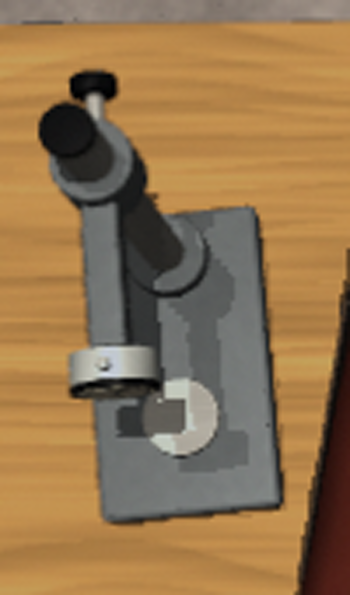

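Run:
```python
from m import *
s=cam('side');t=cam('top')
def px2(c,l):return [[200+a/3.5,130+b/3.5] for a,b in l] if c is t else [[270+a/4,120+b/3.5] for a,b in l]
B=onplane(t,px2(t,[(103,522),(281,507),(253,207)]),.038);d=B[2]-B[1];print('base top',B,np.linalg.norm(d),np.linalg.norm(B[1]-B[0]),np.arctan2(d[1],d[0]))
B=onplane(s,px2(s,[(95,374),(125,496),(482,462)]),.038);d=B[2]-B[1];print('base side',B,np.linalg.norm(d),np.linalg.norm(B[1]-B[0]),np.arctan2(d[1],d[0]))
for n,c,g in(('side',s,(324,237)),('top',t,(252,249))):
    f=c['frame'].astype(int);hsv=cv2.cvtColor(c['frame'],cv2.COLOR_RGB2HSV)
    m=np.zeros((480,640),np.uint8);m[g[1]-20:g[1]+20,g[0]-20:g[0]+20]=1
    br=((f.sum(2)>430)&(m>0)).astype(np.uint8)
    k,l,st,ce=cv2.connectedComponentsWithStats(br);i=1+st[1:,4].argmax();print(n,st[i],ce[i])
    h=cv2.convexHull(np.argwhere(l==i)[:,::-1].astype(np.int32))
    e=cv2.fitEllipse(h);print('ellipse',e,onplane(c,[e[0]],.048))
    v,u=np.nonzero(l==i);W=onplane(c,np.c_[u,v],.048);print('bbox world',W.min(0),W.max(0),(W.min(0)+W.max(0))/2, cv2.minEnclosingCircle((W[:,:2]*1000).astype(np.float32)))
P=cloud(s)
# plunger tip region side
for v in range(172,186): print(v,[f"{P[v,u,0]:.3f},{P[v,u,1]:.3f},{P[v,u,2]:.3f}" for u in (323,324,325,326,327,328)],s['frame'][v,323:329].sum(1))
m=(P[...,2]>.2)&(P[...,2]<.42)&(abs(P[...,1]-.19)<.05)&(abs(P[...,0]-.6)<.06);Q=P[m];print('gauge',Q.min(0),Q.max(0))
Q=P[(P[...,0]>.62)&(P[...,0]<.69)&(abs(P[...,1]-.19)<.04)&(P[...,2]>.2)];print('bar',np.percentile(Q,[2,50,98],axis=0))
Q=P[(P[...,2]>.1)&(P[...,2]<.25)&(np.hypot(P[...,0]-.725,P[...,1]-.195)<.03)];print('col',fitc(Q[:,:2]))
```

```text
base top [[0.50561549 0.25544533 0.038     ]
 [0.51799758 0.10887135 0.038     ]
 [0.7699587  0.13522023 0.038     ]] 0.2533350938116128 0.14709605064516282 0.10419644314139379
base side [[0.51163981 0.24860899 0.038     ]
 [0.52498054 0.10561775 0.038     ]
 [0.7697361  0.12822114 0.038     ]] 0.24579706694011638 0.14361222118432115 0.09208965631108569
side [304 217  40   8 234] [321.08119658 219.57692308]
ellipse ((299.1819152832031, 220.78224182128906), (7.097164154052734, 97.24806213378906), 87.03790283203125) [[0.52790801 0.26253509 0.048     ]]
bbox world [0.5407763  0.24713524 0.048     ] [0.65451411 0.27845487 0.048     ] [0.59764521 0.26279506 0.048     ] ((597.63818359375, 259.7373352050781), 58.13270568847656)
top [243 238  19  22 230] [253.68695652 248.86086957]
ellipse ((251.19918823242188, 248.52818298339844), (20.34637451171875, 21.44989585876465), 14.681096076965332) [[0.59301057 0.19233049 0.048     ]]
bbox world [0.56282719 0.16396459 0.048     ] [0.62354149 0.21562993 0.048     ] [0.59318434 0.18979726 0.048     ] ((593.184326171875, 192.93536376953125), 31.0101947
[... 1802 characters left out ...]
0.004', '0.624,0.506,-0.003', '0.626,0.499,0.002', '0.631,0.511,-0.007', '0.632,0.496,0.004'] [459 467 464 467 478 477]
184 ['0.616,0.496,0.000', '0.619,0.493,0.002', '0.623,0.495,0.001', '0.627,0.501,-0.004', '0.629,0.492,0.003', '0.633,0.500,-0.003'] [453 457 450 447 467 473]
185 ['0.616,0.489,0.002', '0.619,0.491,-0.000', '0.622,0.492,-0.001', '0.626,0.498,-0.005', '0.629,0.489,0.001', '0.632,0.490,-0.000'] [454 456 450 444 466 474]
gauge [0.57378667 0.15764083 0.2382791 ] [0.6598348  0.21509444 0.34607287]
bar [[0.62147996 0.17984042 0.29684478]
 [0.6550262  0.18786791 0.31736105]
 [0.68847822 0.20706063 0.3243649 ]]
col (array([0.72511001, 0.20001497]), np.float64(0.012714889331474147))
```

Crop 1 shows the table's top ellipse centred near side px (324,237.3), and the plunger tip's underside near (325.8,181), so z ≈ 0.242 and the slide is at about 0.008. Crop 2 shows the disk centred at top px (251.4,248.8). That puts the table at about (0.592, 0.190) and the column direction at about 0.097 rad. The tilt is now 42°, which leaves the gripper body about 16 mm from the plunger.

```bash
cat >> m.py <<'E'
from scipy.spatial.transform import Rotation as Rn
def tool(): 
    s=manip.get_state();return np.array(s['ee_pos']),Rn.from_euler('xyz',s['eef_rot']).as_matrix()
def togo(X):
    p,R=tool();return np.round(100*R.T@(np.array(X)-p),2)
E
python3 - <<'E'
from m import *
p,R=tool();print(R.round(3));G=np.array([.585,-.206,.099])+.021*R[:,2]
for n,X in(('pre',G-.13*R[:,2]+[0,0,.02]),('G',G)):print(n,X.round(3),togo(X))
print('up from part x', R.T@[0,0,1])
E
```

```text
[[ 0.728 -0.155  0.668]
 [-0.12  -0.988 -0.099]
 [ 0.675 -0.008 -0.738]]
pre [ 0.512 -0.195  0.199] [-65.03  15.56  -3.23]
G [ 0.599 -0.208  0.084] [-66.38  15.57  11.24]
up from part x [ 0.67504398 -0.00819721 -0.73773195]
```

Call:
{"fn": "play_rows", "kwargs": {"rows": [[[-5,1.2,-2,-1],[-11,2.6,-4,-1],[-17,4,-5,-1],[-23,5.5,-6,-1],[-29,7,-6,-1],[-35,8.5,-6,-1],[-41,10,-6,-1],[-46,11,-6,-1]]]}}

```text
clock: 18.4
ee_pos: [0.6443, -0.1696, 0.3535]
eef_rot: [3.136, -0.742, -0.139]
ft_force: [0.6, -0.3, 0.5]
finger_gap: 0.0856
```

```bash
cat > g.py <<'E'
from m import *
p,R=tool();print(manip.get_state()['joints'].round(3),p.round(3),R.round(3));G=np.array([.585,-.206,.099])+.021*R[:,2]
for n,X in(('pre',G-.13*R[:,2]+[0,0,.02]),('G',G)):print(n,X.round(3),togo(X))
E
python3 g.py
```

```text
[-0.458 -0.176  1.933  0.329  0.694  1.076] [ 0.644 -0.17   0.354] [[ 0.73  -0.143  0.668]
 [-0.102 -0.99  -0.099]
 [ 0.676  0.004 -0.737]]
pre [ 0.512 -0.195  0.199] [-19.8    4.35   2.79]
G [ 0.599 -0.208  0.084] [-21.15   4.34  17.26]
```

Call:
{"fn": "play_rows", "kwargs": {"rows": [[[-4,0.9,-1,0],[-8,1.8,-1,0],[-12,2.7,-0.5,0],[-16,3.6,0.5,0],[-19.8,4.35,2.5,0],[-19.8,4.35,2.8,0],[-19.8,4.35,2.8,0],[-19.8,4.35,2.8,0]]]}}

```text
clock: 19.4
ee_pos: [0.5141, -0.196, 0.2023]
eef_rot: [3.133, -0.746, -0.137]
ft_force: [-0.1, -0.9, -0.5]
finger_gap: 0.0851
```

```bash
python3 g.py; python3 -c "
from m import *
c=cam('side');f=c['frame'][200:440,180:440,::-1];cv2.imwrite('pics/pre.png',cv2.resize(f,None,fx=2.4,fy=2.4,interpolation=2))"
```

```text
[-0.691 -0.283  2.318  0.723  0.557  0.503] [ 0.514 -0.196  0.202] [[ 0.728 -0.142  0.671]
 [-0.1   -0.99  -0.101]
 [ 0.678  0.006 -0.735]]
pre [ 0.512 -0.195  0.199] [-0.39 -0.07  0.08]
G [ 0.599 -0.208  0.084] [-1.75 -0.08 14.54]
```

View pics/pre.png

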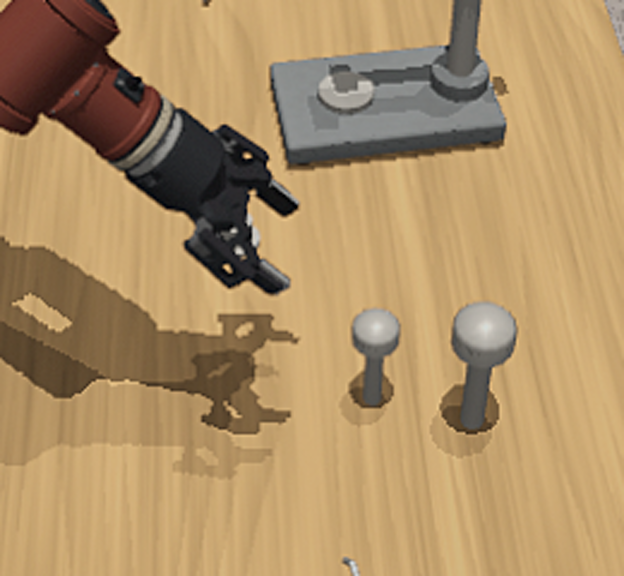

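The view shows the open fingers at about (275,235), tilted and pointing at the part's head at (375,330). Next I approach along the tool axis.

Call:
{"fn": "play_rows", "kwargs": {"rows": [[[-1,0,2,0],[-1.7,0,5,0],[-1.75,-0.1,8,0],[-1.75,-0.1,10.5,0],[-1.75,-0.1,12.5,0],[-1.75,-0.1,13.8,0],[-1.75,-0.1,14.5,0],[-1.75,-0.1,14.5,0]]]}}

```text
clock: 20.45
ee_pos: [0.5994, -0.2078, 0.0842]
eef_rot: [3.133, -0.746, -0.136]
ft_force: [-0.1, -0.1, -0.1]
finger_gap: 0.0855
```

```bash
python3 g.py; python3 -c "
from m import *
c=cam('side');f=c['frame'][240:420,240:440,::-1];cv2.imwrite('pics/g1.png',cv2.resize(f,None,fx=3,fy=3,interpolation=2))"
```

```text
[-0.584  0.162  2.187  1.263  0.305 -0.017] [ 0.599 -0.208  0.084] [[ 0.728 -0.141  0.671]
 [-0.099 -0.99  -0.101]
 [ 0.679  0.007 -0.734]]
pre [ 0.512 -0.195  0.199] [  1.3    0.05 -14.44]
G [ 0.599 -0.208  0.084] [-0.06  0.04  0.02]
```

View pics/g1.png

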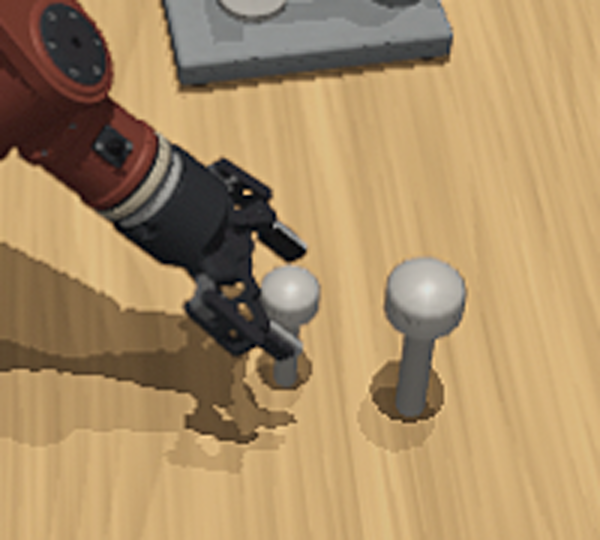

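The fingers straddle the head, the part at (290,300) between them, untouched. Closing.

Call:
{"fn": "play_rows", "kwargs": {"rows": [[[0,0,0,0],[0,0,0,0],[0,0,0,0],[0,0,0,0],[0,0,0,0],[0,0,0,0],[0,0,0,0],[0,0,0,0]]], "grip": 1, "squeeze": 50}}

```text
clock: 21.5
ee_pos: [0.5998, -0.2079, 0.0851]
eef_rot: [3.133, -0.747, -0.136]
ft_force: [-0.8, 1.3, 5.4]
finger_gap: 0.0435
```

Run:
```python
from m import *
p,R=tool()
print(p,manip.get_state()['joints'].round(3))
print('up2cm',100*R.T@[0,0,.02],'up11',100*R.T@[0,0,.11])
```

```text
[ 0.59975338 -0.20794847  0.08507342] [-0.584  0.16   2.187  1.263  0.305 -0.017]
up2cm [ 1.35959296  0.01300678 -1.46674395] up11 [ 7.47776126  0.07153729 -8.06709173]
```

Call:
{"fn": "play_rows", "kwargs": {"rows": [[[0.3,0,-0.3,0],[0.7,0,-0.8,0],[1.2,0,-1.3,0],[1.8,0,-1.9,0],[2.4,0,-2.6,0],[2.9,0,-3.1,0],[3.2,0,-3.4,0],[3.3,0,-3.5,0]]]}}

```text
clock: 22.5
ee_pos: [0.5993, -0.2072, 0.132]
eef_rot: [3.133, -0.745, -0.136]
ft_force: [0.1, 0.2, -5.5]
finger_gap: 0.0434
```

```bash
cat > lean.py <<'E'
from m import *
import sys
def part(c,x0,y0,zlo):
    P=cloud(c);f=c['frame'].astype(int)
    return P
c=cam('side');name,x,y,z=sys.argv[1],*map(float,sys.argv[2:5])
u,v=proj(c,[x,y,z])[0].astype(int)
f=c['frame'][v-75:v+75,u-100:u+100,::-1];cv2.imwrite('pics/'+name,cv2.resize(f,None,fx=4,fy=4,interpolation=2))
print('crop origin',u-100,v-75)
P=cloud(c);p,R=tool();print('tcp',p.round(4),'rpy',manip.get_state()['eef_rot'].round(3))
foot=z-.061
for lo in np.arange(foot+.005,foot+.075,.012):
    m=(np.hypot(P[...,0]-x,P[...,1]-y)<.03)&(P[...,2]>lo)&(P[...,2]<lo+.012)
    Q=P[m]
    if len(Q)>5: print(round(lo+.006,3),len(Q),np.median(Q,0).round(4),Q[:,0].min().round(4),Q[:,0].max().round(4))
Q=P[(np.hypot(P[...,0]-x,P[...,1]-y)<.03)];print('z of foot, crown',np.nanmin(Q[Q[:,2]>foot-.02][:,2]),)
E
python3 lean.py lift.png .586 -.206 .108
```

```text
crop origin 236 260
tcp [ 0.5996 -0.2073  0.1323] rpy [ 3.133 -0.746 -0.136]
0.058 26 [ 0.5857 -0.2121  0.0596] 0.5769 0.5933
0.07 27 [ 0.5829 -0.213   0.071 ] 0.5766 0.5928
0.082 21 [ 0.5825 -0.2128  0.0824] 0.5763 0.5921
0.094 26 [ 0.5822 -0.2136  0.0941] 0.5759 0.5915
z of foot, crown 0.04360424234518678
```

View pics/lift.png

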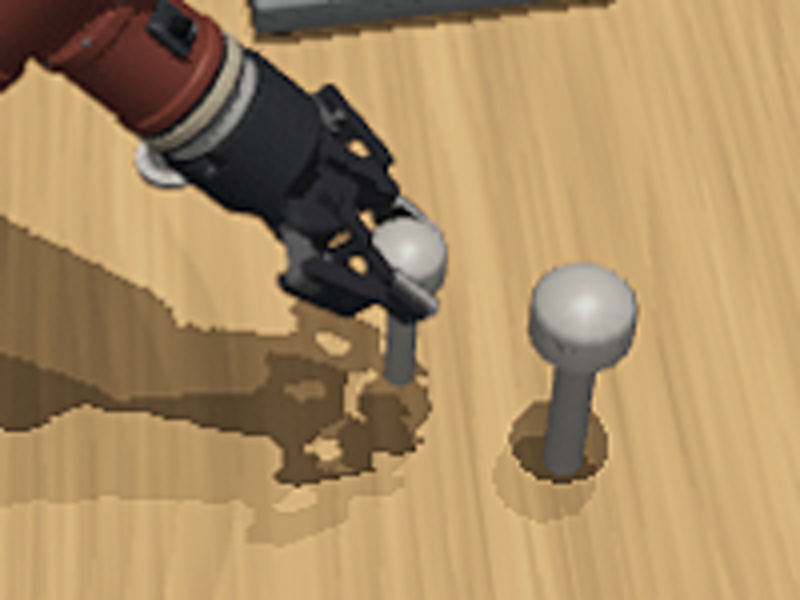

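The part hangs upright in the fingers at (405,300), the foot about 45 mm up and weight 5.5 N. I carry it back and sideways, staying in front of the comparator.

Call:
{"fn": "play_rows", "kwargs": {"rows": [[[-0.7,0.2,-1.4,0],[-2,0.6,-3.7,0],[-3.3,0,-6.2,0],[-4.2,-1.9,-7.7,0],[-4.6,-5.3,-8.1,0],[-4.9,-9,-8.4,0],[-5.2,-12.5,-8.7,0],[-5.4,-14,-8.9,0]]], "squeeze": 70}}

```text
clock: 23.55
ee_pos: [0.5189, -0.052, 0.1587]
eef_rot: [3.135, -0.743, -0.134]
ft_force: [0.8, 0.6, -4.4]
finger_gap: 0.0428
```

Run:
```python
from m import *
print(manip.get_state()['joints'].round(3))
for X in([.52,.188,.16],[.6068,.188,.145],[.6068,.188,.133]):print(X,togo(X))
```

```text
[-0.294 -0.299  2.424  0.353  0.297  1.114]
[0.52, 0.188, 0.16] [ -2.2  -23.78  -2.35]
[0.6068, 0.188, 0.145] [  3.12 -24.99   4.56]
[0.6068, 0.188, 0.133] [  2.31 -24.99   5.45]
```

Call:
{"fn": "play_rows", "kwargs": {"rows": [[[-0.1,-1.5,-0.1,0],[-0.4,-4.5,-0.4,0],[-0.8,-8,-0.8,0],[-1.1,-12,-1.2,0],[-1.5,-16,-1.6,0],[-1.9,-20,-2,0],[-2.1,-22.8,-2.3,0],[-2.2,-23.8,-2.4,0]]]}}

```text
clock: 24.55
ee_pos: [0.5224, 0.1747, 0.1743]
eef_rot: [-3.133, -0.713, -0.119]
ft_force: [0.2, -0.2, -4.6]
finger_gap: 0.0429
```

```bash
python3 - <<'E'
from m import *
print(manip.get_state()['joints'].round(3))
for X in([.6068,.188,.145],[.6068,.188,.133]):print(X,togo(X))
E
python3 lean.py carry.png .506 .19 .136
```

```text
[ 0.358 -0.167  2.275 -0.696  0.474  2.581]
[0.6068, 0.188, 0.145] [ 4.3  -2.26  7.61]
[0.6068, 0.188, 0.133] [ 3.51 -2.25  8.52]
crop origin 192 138
tcp [0.5227 0.1745 0.1745] rpy [-3.133 -0.714 -0.12 ]
0.086 7 [0.5039 0.17   0.0905] 0.4963 0.5122
0.098 26 [0.504  0.1691 0.0994] 0.4962 0.5123
0.11 22 [0.5044 0.1683 0.1118] 0.4965 0.5126
0.122 18 [0.5057 0.1689 0.1213] 0.4991 0.5126
0.134 23 [0.5071 0.1682 0.1339] 0.4992 0.5127
0.146 19 [0.5074 0.1693 0.1457] 0.4994 0.5156
z of foot, crown 0.08744072991604179
```

View pics/carry.png

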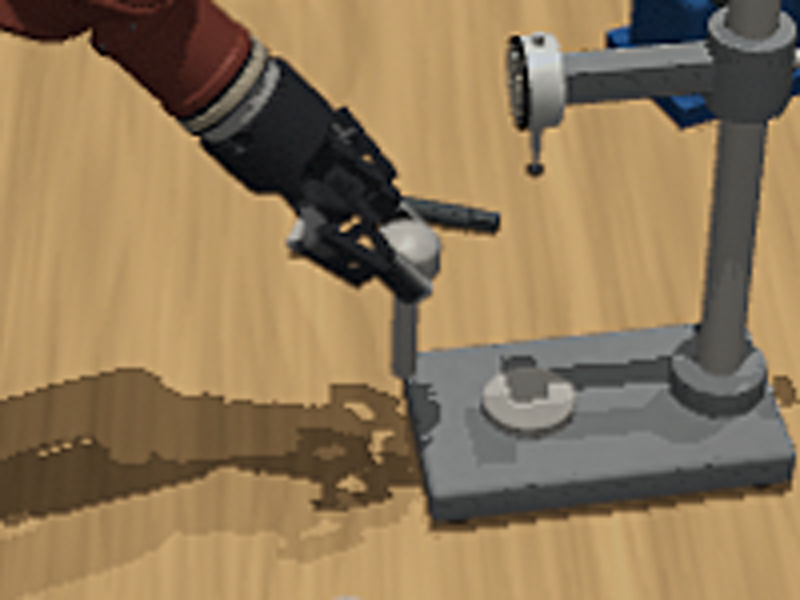

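The part is held but leans about 0.04 rad, because joint 6 reached its limit (2.58) and pulled the tool off its tilt. I'll set the part back on the clear bench near y = -0.06, turn the gripper half round and re-grip.

Run:
```python
from m import *
for X in([.53,-.06,.1745],[.575,-.06,.1],[.575,-.06,.09]):print(X,togo(X))
c=cam('top');f=c['frame'].astype(int)
print('bush',onplane(c,[316,295],.03))
```

```text
[0.53, -0.06, 0.1745] [ 2.67 23.21  2.11]
[0.575, -0.06, 0.1] [ 1.17 22.75 10.67]
[0.575, -0.06, 0.09] [ 0.52 22.76 11.42]
bush [[0.4605446  0.00650164 0.03      ]]
```

Call:
{"fn": "play_rows", "kwargs": {"rows": [[[0.2,1.5,0.1,0],[0.5,4.5,0.4,0],[0.9,8.5,0.8,0],[1.4,12.5,1.2,0],[1.9,16.5,1.6,0],[2.3,20,1.9,0],[2.6,22.5,2.1,0],[2.6,23.2,2.2,0]]]}}

```text
clock: 25.65
ee_pos: [0.5282, -0.0645, 0.1723]
eef_rot: [-3.135, -0.711, -0.125]
ft_force: [-0.2, 0.5, -5.1]
finger_gap: 0.0433
```

Run:
```python
from m import *
print(manip.get_state()['joints'].round(3))
for X in([.575,-.06,.098],[.575,-.06,.09]):print(X,togo(X))
```

```text
[-0.337 -0.29   2.374  0.392  0.386  1.043]
[0.575, -0.06, 0.098] [-1.37 -0.97  8.63]
[0.575, -0.06, 0.09] [-1.9  -0.97  9.23]
```

Call:
{"fn": "play_rows", "kwargs": {"rows": [[[-0.1,0,1,0],[-0.3,0,3,0],[-0.7,0,5,0],[-1,0,7,0],[-1.3,0,8.3,0],[-1.5,0,8.7,0],[-1.7,0,8.9,0],[-1.7,0,9,0]]]}}

```text
clock: 26.65
ee_pos: [0.5732, -0.0695, 0.0921]
eef_rot: [-3.135, -0.71, -0.125]
ft_force: [-0.5, -0.2, -4.4]
finger_gap: 0.0431
```

Call:
{"fn": "play_rows", "kwargs": {"rows": [[[-0.05,0,0.05,0],[-0.1,0,0.1,0],[-0.15,0,0.15,0],[-0.2,0,0.2,0],[-0.25,0,0.25,0],[-0.3,0,0.3,0],[-0.3,0,0.3,0],[-0.3,0,0.3,0]]]}}

```text
clock: 27.65
ee_pos: [0.5729, -0.0694, 0.0878]
eef_rot: [-3.135, -0.71, -0.125]
ft_force: [0.0, 0.8, -4.4]
finger_gap: 0.0429
```

Call:
{"fn": "play_rows", "kwargs": {"rows": [[[-0.05,0,0.05,0],[-0.1,0,0.1,0],[-0.13,0,0.13,0],[-0.16,0,0.16,0],[-0.19,0,0.19,0],[-0.21,0,0.21,0],[-0.21,0,0.21,0],[-0.21,0,0.21,0]]]}}

```text
clock: 28.65
ee_pos: [0.5727, -0.0694, 0.0849]
eef_rot: [-3.135, -0.71, -0.125]
ft_force: [-0.3, 0.0, -4.5]
finger_gap: 0.0433
```

Call:
{"fn": "play_rows", "kwargs": {"rows": [[[-0.04,0,0.04,0],[-0.08,0,0.08,0],[-0.12,0,0.12,0],[-0.14,0,0.14,0],[-0.14,0,0.14,0],[-0.14,0,0.14,0],[-0.14,0,0.14,0],[-0.14,0,0.14,0]]]}}

```text
clock: 29.65
ee_pos: [0.574, -0.0697, 0.0847]
eef_rot: [-3.135, -0.713, -0.125]
ft_force: [-2.0, 2.0, 6.6]
finger_gap: 0.0431
```

```bash
python3 lean.py sd.png .559 -.067 .061
```

```text
crop origin 219 228
tcp [ 0.574  -0.0697  0.0848] rpy [-3.135 -0.713 -0.125]
0.011 26 [ 0.5536 -0.0754  0.0115] 0.5464 0.5644
0.023 23 [ 0.556  -0.0749  0.0223] 0.5487 0.5638
0.035 23 [ 0.5555 -0.0759  0.0352] 0.5487 0.5636
0.047 21 [ 0.5536 -0.0744  0.0472] 0.5486 0.5658
0.059 11 [ 0.5548 -0.0776  0.0558] 0.5488 0.5627
z of foot, crown -0.008513621269795157
```

Foot contact (+6.6 N), lean small. Release, and back off along the tool axis.

Call:
{"fn": "play_rows", "kwargs": {"rows": [[[0,0,0,0],[0,0,0,0],[0,0,0,0],[0,0,0,0],[0,0,0,0],[0,0,0,0],[0,0,-0.5,0],[0,0,-1.5,0]]], "grip": -1}}

```text
clock: 30.7
ee_pos: [0.564, -0.0685, 0.0958]
eef_rot: [-3.135, -0.712, -0.126]
ft_force: [0.4, 0.3, 0.0]
finger_gap: 0.0852
```

Call:
{"fn": "play_rows", "kwargs": {"rows": [[[0,0,-2,0],[0,0,-5,0],[0,0,-9,0],[0,0,-12,9],[0,0,-12,19],[0,0,-12,29],[0,0,-12,39],[0,0,-12,49]]]}}

```text
clock: 31.7
ee_pos: [0.4859, -0.0594, 0.1866]
eef_rot: [-2.558, -0.436, -1.117]
ft_force: [-0.7, 1.1, -0.1]
finger_gap: 0.0855
```

```bash
python3 lean.py sd2.png .559 -.067 .061;python3 -c "
from m import *
print(manip.get_state()['joints'].round(3))"
```

```text
crop origin 219 228
tcp [ 0.4859 -0.0594  0.1866] rpy [-2.557 -0.434 -1.12 ]
0.011 24 [ 0.5562 -0.0754  0.0116] 0.5487 0.5762
0.023 20 [ 0.5561 -0.0746  0.0234] 0.5488 0.564
0.035 21 [ 0.5558 -0.0759  0.0349] 0.5487 0.5639
0.047 25 [ 0.5557 -0.0752  0.0462] 0.5485 0.5634
0.059 24 [ 0.5532 -0.075   0.0591] 0.5485 0.5632
0.071 18 [ 0.5565 -0.0759  0.0694] 0.5486 0.563
z of foot, crown -0.008651651283217987
[-0.369 -0.459  2.453  0.365  0.479  1.922]
```

Call:
{"fn": "play_rows", "kwargs": {"rows": [[[0,0,0,-10],[0,0,0,-20.5],[0,0,0,-31],[0,0,0,-41.5],[0,0,0,-52],[0,0,0,-62.5],[0,0,0,-73],[0,0,0,-83.5]]]}}

```text
clock: 32.75
ee_pos: [0.4858, -0.0593, 0.1864]
eef_rot: [2.692, -0.573, 0.613]
ft_force: [0.0, -0.3, 0.5]
finger_gap: 0.0857
```

Call:
{"fn": "play_rows", "kwargs": {"rows": [[[0,0,0,-10],[0,0,0,-20.5],[0,0,0,-31],[0,0,0,-41.5],[0,0,0,-52],[0,0,0,-62.5],[0,0,0,-73],[0,0,0,-83.5]]]}}

```text
clock: 33.75
ee_pos: [0.4856, -0.0593, 0.1863]
eef_rot: [2.49, 0.312, 1.838]
ft_force: [0.4, -0.3, -0.0]
finger_gap: 0.0855
```

```bash
cat > g2.py <<'E'
from m import *
p,R=tool();print(manip.get_state()['joints'].round(3),p.round(3));print(R.round(3))
a=np.arctan2(R[2,1],R[2,0]);print('level-turn options deg',np.degrees(np.arctan2(-R[2,1],-R[2,0])),'(sense check: tool y z-comp -> 0)')
for n in('side','top'):
    c=cam(n);P=cloud(c);x,y=.558,-.068
    m=(np.hypot(P[...,0]-x,P[...,1]-y)<.035)&(P[...,2]>.09)&(P[...,2]<.13)
    v,u=np.nonzero(m);b=m&(P[...,2]>.094)&(P[...,2]<.109)
    print(n,len(u),onplane(c,[[(u.min()+u.max())/2,(v.min()+v.max())/2],[u.mean(),v.mean()]],.107).round(4), fitc(P[b][:,:2]) if b.sum()>9 else '')
E
python3 g2.py
```

```text
[-0.369 -0.46   2.453  0.365  0.479 -1.01 ] [ 0.486 -0.059  0.186]
[[-0.252  0.718  0.649]
 [ 0.918  0.39  -0.075]
 [-0.307  0.577 -0.757]]
level-turn options deg -62.01068307823764 (sense check: tool y z-comp -> 0)
side 299 [[ 0.555  -0.0737  0.107 ]
 [ 0.5553 -0.0744  0.107 ]] (array([ 0.55567943, -0.06957381]), np.float64(0.02037449845461005))
top 218 [[ 0.5572 -0.0656  0.107 ]
 [ 0.5566 -0.0659  0.107 ]] (array([ 0.55701047, -0.06532018]), np.float64(0.021336920149659766))
```

Call:
{"fn": "play_rows", "kwargs": {"rows": [[[0,0,0,-10],[0,0,0,-20.5],[0,0,0,-31],[0,0,0,-41.5],[0,0,0,-52],[0,0,0,-62],[0,0,0,-62],[0,0,0,-62]]]}}

```text
clock: 34.85
ee_pos: [0.4856, -0.0592, 0.1862]
eef_rot: [3.133, 0.712, 3.013]
ft_force: [-0.2, -0.3, -0.1]
finger_gap: 0.0853
```

Run:
```python
from m import *
p,R=tool();print(manip.get_state()['joints'].round(3),p.round(3));print(R.round(3))
G=np.array([.557,-.067,.099])+.021*R[:,2]
print(G,togo(G))
```

```text
[-0.369 -0.46   2.453  0.365  0.479 -2.082] [ 0.486 -0.059  0.186]
[[-0.751  0.122  0.649]
 [ 0.097  0.992 -0.075]
 [-0.653  0.007 -0.757]]
[ 0.57062866 -0.06857287  0.08310076] [ 0.26  0.04 13.4 ]
```

Call:
{"fn": "play_rows", "kwargs": {"rows": [[[0.1,0,2,-0.6],[0.26,0,5,-0.6],[0.26,0,8,-0.6],[0.26,0,10,-0.6],[0.26,0,11.8,-0.6],[0.26,0,12.9,-0.6],[0.26,0,13.4,-0.6],[0.26,0,13.4,-0.6]]]}}

```text
clock: 35.85
ee_pos: [0.5712, -0.0678, 0.0853]
eef_rot: [-3.14, 0.708, 3.026]
ft_force: [0.1, -0.1, 0.7]
finger_gap: 0.0855
```

Call:
{"fn": "play_rows", "kwargs": {"rows": [[[0,0,0,0],[0,0,0,0],[0,0,0,0],[0,0,0,0],[0,0,0,0],[0,0,0,0],[0,0,0,0],[0,0,0,0]]], "grip": 1, "squeeze": 60}}

```text
clock: 36.85
ee_pos: [0.5718, -0.0679, 0.086]
eef_rot: [-3.14, 0.709, 3.026]
ft_force: [-1.5, 1.3, 5.4]
finger_gap: 0.0435
```

Run:
```python
from m import *
p,R=tool();print(manip.get_state()['joints'].round(3),p.round(4));print(R.round(3))
for X in(p+[-.03,.02,.07],p+[-.03,.1,.07]):print(togo(X))
```

```text
[-0.304  0.028  2.311  0.872  0.157 -2.58 ] [ 0.5718 -0.0679  0.086 ]
[[-0.754  0.117  0.647]
 [ 0.088  0.993 -0.077]
 [-0.651 -0.002 -0.759]]
[-2.12  1.62 -7.41]
[-1.42  9.57 -8.03]
```

Call:
{"fn": "play_rows", "kwargs": {"rows": [[[-0.2,0,-0.3,0],[-0.5,0.1,-1,0],[-0.8,0.3,-2.2,0],[-1,0.5,-3.6,0],[-1.2,0.8,-5.2,0],[-1.4,1.1,-6.8,0],[-1.5,1.3,-8,0],[-1.5,1.3,-8.5,0]]]}}

```text
clock: 37.85
ee_pos: [0.5271, -0.0488, 0.1574]
eef_rot: [-3.14, 0.704, 3.026]
ft_force: [0.3, -0.7, -4.7]
finger_gap: 0.043
```

```bash
cat > go.py <<'E'
from m import *
p,R=tool();print(manip.get_state()['joints'].round(3),p.round(4));print(R.round(3))
T=np.array([.592,.190])+[.0143,-.0016]
for X in([.53,T[1],.17],[.53,T[1],.155],[*T,.150],[*T,.142],[*T,.134]):print(np.round(X,4),togo(X))
E
python3 go.py; python3 lean.py l2.png .516 -.05 .136
```

```text
[-0.29  -0.264  2.384  0.336  0.343 -2.022] [ 0.5271 -0.0488  0.1574]
[[-0.758  0.116  0.642]
 [ 0.088  0.993 -0.076]
 [-0.647 -0.001 -0.763]]
[0.53   0.1884 0.17  ] [ 1.05 23.6  -2.57]
[0.53   0.1884 0.155 ] [ 2.02 23.6  -1.42]
[0.6063 0.1884 0.15  ] [-3.44 24.48  3.86]
[0.6063 0.1884 0.142 ] [-2.92 24.48  4.47]
[0.6063 0.1884 0.134 ] [-2.4  24.48  5.08]
crop origin 200 203
tcp [ 0.5275 -0.049   0.1581] rpy [-3.14   0.705  3.026]
0.086 23 [ 0.5106 -0.0561  0.0861] 0.5036 0.5181
0.098 25 [ 0.5106 -0.056   0.098 ] 0.5036 0.5181
0.11 25 [ 0.513  -0.0561  0.1107] 0.504 0.5185
0.122 22 [ 0.5109 -0.0556  0.1228] 0.504 0.5183
0.134 12 [ 0.5075 -0.0564  0.1305] 0.5042 0.5158
z of foot, crown 0.06722720219407075
```

Call:
{"fn": "play_rows", "kwargs": {"rows": [[[0.1,1.5,-0.1,0],[0.3,4.5,-0.5,0],[0.5,8.5,-0.9,0],[0.8,12.5,-1.4,0],[1,16.5,-1.8,0],[1.2,20.5,-2,0],[1.2,23,-2.2,0],[1.2,23.6,-2.3,0]]]}}

```text
clock: 38.9
ee_pos: [0.5302, 0.1898, 0.1659]
eef_rot: [-3.14, 0.702, 3.029]
ft_force: [0.5, 1.5, -4.3]
finger_gap: 0.0432
```

```bash
sed -i 's/.0143,/.0155,/' go.py; python3 go.py; python3 lean.py l3.png .514 .19 .14
```

```text
[ 0.388 -0.11   2.24  -0.73   0.486 -0.505] [0.5302 0.1898 0.1659]
[[-0.759  0.114  0.641]
 [ 0.086  0.994 -0.074]
 [-0.646 -0.001 -0.764]]
[0.53   0.1884 0.17  ] [-0.26 -0.14 -0.31]
[0.53   0.1884 0.155 ] [ 0.71 -0.14  0.83]
[0.6075 0.1884 0.15  ] [-4.85  0.75  6.18]
[0.6075 0.1884 0.142 ] [-4.33  0.75  6.8 ]
[0.6075 0.1884 0.134 ] [-3.81  0.75  7.41]
crop origin 195 137
tcp [0.5303 0.1894 0.1661] rpy [-3.14   0.702  3.028]
0.09 19 [0.515  0.1812 0.0909] 0.5072 0.5211
0.102 23 [0.5154 0.1824 0.1013] 0.5074 0.5213
0.114 18 [0.5129 0.1814 0.1141] 0.5075 0.521
0.126 24 [0.513  0.1818 0.1259] 0.5077 0.5213
0.138 18 [0.5145 0.1825 0.1377] 0.5081 0.5212
0.15 6 [0.5133 0.1814 0.1459] 0.5081 0.5184
z of foot, crown 0.07495251048675233
```

Upright and clear. I move in low under the plunger, foot about 9 mm above the table.

Call:
{"fn": "play_rows", "kwargs": {"rows": [[[0.1,0,0.8,0],[0.1,0.1,1.8,0],[-0.2,0.2,2.8,0],[-1.1,0.3,3.7,0],[-2.2,0.4,4.7,0],[-3.3,0.6,5.7,0],[-4.1,0.7,6.4,0],[-4.4,0.75,6.7,0]]]}}

```text
clock: 39.95
ee_pos: [0.6086, 0.188, 0.1437]
eef_rot: [-3.14, 0.703, 3.027]
ft_force: [0.8, 0.4, -4.4]
finger_gap: 0.043
```

```bash
python3 go.py; python3 lean.py l4.png .592 .19 .118;  python3 - <<'E'
from m import *
c=cam('top');f=c['frame'][190:310,190:330,::-1];a=cv2.resize(f,None,fx=3.5,fy=4,interpolation=2)
s=cv2.imread('pics/l4.png');s=cv2.resize(s,(640,480));b=cv2.resize(a,(int(a.shape[1]*480/a.shape[0])//1,480));b=b[:,:]
cv2.imwrite('pics/under.png',s[:, :]);cv2.imwrite('pics/under_top.png',b)
E
```

```text
[ 0.32   0.083  2.101 -0.761  0.407 -0.512] [0.6086 0.188  0.1437]
[[-0.758  0.115  0.642]
 [ 0.087  0.993 -0.075]
 [-0.646 -0.001 -0.763]]
[0.53   0.1884 0.17  ] [ 4.26 -0.87 -7.05]
[0.53   0.1884 0.155 ] [ 5.23 -0.86 -5.91]
[0.6075 0.1884 0.15  ] [-0.32  0.03 -0.55]
[0.6075 0.1884 0.142 ] [0.19 0.03 0.06]
[0.6075 0.1884 0.134 ] [0.71 0.03 0.67]
crop origin 224 142
tcp [0.6085 0.188  0.1436] rpy [-3.14   0.703  3.027]
0.068 24 [0.5913 0.1815 0.0656] 0.5839 0.6003
0.08 21 [0.5935 0.1825 0.0793] 0.5836 0.6
0.092 21 [0.5909 0.1793 0.0935] 0.5856 0.5994
0.104 19 [0.5906 0.1808 0.1051] 0.5856 0.599
0.116 21 [0.5931 0.1808 0.1151] 0.5853 0.6021
0.128 8 [0.5892 0.1824 0.123 ] 0.5853 0.5981
z of foot, crown 0.038126279675294805
```

View pics/under.png

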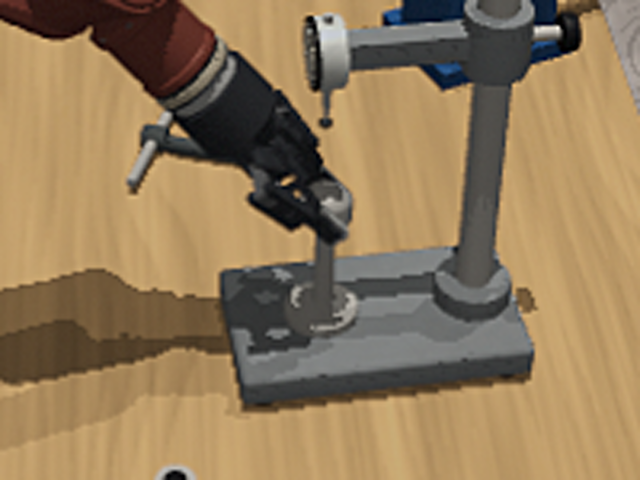

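The part hangs over the round table, its stem at (324,280) over a disk spanning x = 285..357. The gauge tip at (325,122) is clear of the gripper. One check of the offset, then I lower.

Run:
```python
from m import *
c=cam('side');P=cloud(c)
o,d=ray(c,[[324.0,237.1],[324.3,237.1]]);print('table side',onplane(c,[[324.0,237.1],[324.3,237.1],[324,236.6],[324,238]],.048))
m=(np.hypot(P[...,0]-.592,P[...,1]-.19)<.03)&(P[...,2]>.062)&(P[...,2]<.11);v,u=np.nonzero(m)
for r in range(v.min(),v.max()+1,3):
    uu=u[v==r]; print(r,uu.min(),uu.max(),(uu.min()+uu.max())/2,P[r,int(np.median(uu))].round(4))
print('if axis at .592,.190:',proj(c,[[.592,.190,.06],[.592,.190,.10]]))
c=cam('top');P=cloud(c);m=(np.hypot(P[...,0]-.592,P[...,1]-.19)<.06)&(P[...,2]>.14)&(P[...,2]<.185)&(c['frame'].min(2)>100);v,u=np.nonzero(m);print(m.sum(),P[m].min(0),P[m].max(0),P[m].mean(0)) if m.sum() else 0
```

```text
table side [[0.5926706  0.18878998 0.048     ]
 [0.59349902 0.18873932 0.048     ]
 [0.59284483 0.19085613 0.048     ]
 [0.59235782 0.18508059 0.048     ]]
222 322 327 324.5 [0.5935 0.1819 0.1086]
225 321 327 324.0 [0.5902 0.1736 0.1053]
228 321 327 324.0 [0.5906 0.1757 0.0928]
231 321 327 324.0 [0.5915 0.1817 0.0767]
234 322 326 324.0 [0.5915 0.1794 0.0679]
if axis at .592,.190: [[323.81077007 233.57152425]
 [324.11371763 222.51333227]]
```

Call:
{"fn": "play_rows", "kwargs": {"rows": [[[0.08,0,0.1,0],[0.18,0,0.22,0],[0.28,0,0.34,0],[0.38,0,0.45,0],[0.46,0,0.54,0],[0.52,0,0.61,0],[0.55,0,0.65,0],[0.55,0,0.65,0]]]}}

```text
clock: 41.15
ee_pos: [0.6071, 0.1879, 0.1344]
eef_rot: [-3.14, 0.701, 3.028]
ft_force: [-0.1, -0.4, -3.8]
finger_gap: 0.0432
```

Call:
{"fn": "play_rows", "kwargs": {"rows": [[[-0.06,0.01,0.06,0],[-0.05,0.01,0.09,0],[-0.02,0.01,0.12,0],[0,0.01,0.14,0],[0,0.01,0.14,0],[0,0.01,0.14,0],[0,0.01,0.14,0],[0,0.01,0.14,0]]]}}

```text
clock: 42.15
ee_pos: [0.6084, 0.188, 0.134]
eef_rot: [-3.14, 0.702, 3.028]
ft_force: [-0.8, -1.6, 0.1]
finger_gap: 0.0436
```

Call:
{"fn": "play_rows", "kwargs": {"rows": [[[0,0,0,0],[0,0,0,0],[0,0,0,0],[0,0,0,0],[0,0,0,0],[0,0,0,0],[0,0,0,0],[0,0,0,0]]], "grip": -1}}

```text
clock: 43.15
ee_pos: [0.6084, 0.188, 0.134]
eef_rot: [-3.14, 0.702, 3.028]
ft_force: [-0.0, 0.4, -0.8]
finger_gap: 0.0854
```

```bash
python3 lean.py rel.png .592 .19 .109; python3 -c "
from m import *
print(manip.get_state()['joints'].round(3))"
```

```text
crop origin 224 144
tcp [0.6084 0.188  0.1339] rpy [-3.14   0.702  3.028]
0.059 23 [0.5916 0.1808 0.0589] 0.5808 0.6093
0.071 22 [0.5886 0.1796 0.0708] 0.5831 0.5998
0.083 25 [0.5912 0.1801 0.0826] 0.5836 0.5999
0.095 22 [0.5908 0.1798 0.0952] 0.5831 0.5994
0.107 8 [0.592  0.1803 0.103 ] 0.5833 0.5991
z of foot, crown 0.03225817693238442
[ 0.32   0.101  2.105 -0.796  0.392 -0.474]
```

View pics/rel.png

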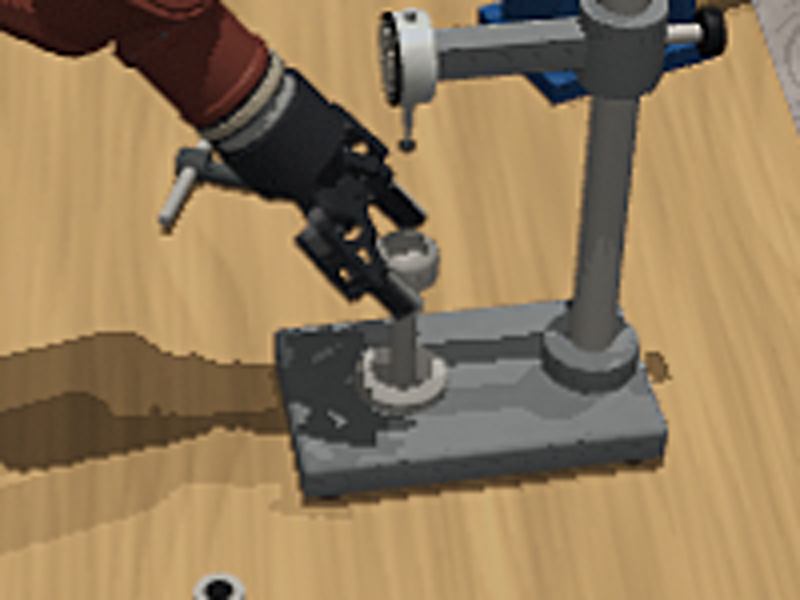

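The part stands on its own, centred on the table (stem at (405,340)), and the fingers are open and clear. I back off along the tool axis, then go up and over the gauge.

Call:
{"fn": "play_rows", "kwargs": {"rows": [[[0,0,-1.2,0],[0,0,-3.5,0],[0,0,-7.5,0],[0,0,-12,0],[-3,0,-16.5,0],[-6,0,-21,0],[-9,-0.1,-25.5,0],[-12,-0.2,-29.5,0]]]}}

```text
clock: 44.2
ee_pos: [0.5087, 0.1979, 0.4396]
eef_rot: [3.141, 0.704, 3.028]
ft_force: [1.2, 0.3, 0.0]
finger_gap: 0.0851
```

Run:
```python
from m import *
p,R=tool();print(manip.get_state()['joints'].round(3),p.round(4));print(R.round(3))
s=cam('side');t=cam('top');P=cloud(s)
Q=P[(P[...,0]>.61)&(P[...,0]<.675)&(abs(P[...,1]-.195)<.02)&(P[...,2]>.29)];print('bar top',np.percentile(Q[:,2],[50,90,98]),Q[Q[:,2]>.32].mean(0))
m=(np.hypot(P[...,0]-.592,P[...,1]-.19)<.03)
for lo,hi in((.055,.08),(.08,.11),(.11,.135),(.141,.157),(.16,.18)):
    Q=P[m&(P[...,2]>lo)&(P[...,2]<hi)];print(lo,len(Q),np.median(Q,0).round(4),(Q[:,0].min()+Q[:,0].max())/2,fitc(Q[:,:2]) if lo==.141 else '')
P=cloud(t);Q=P[(P[...,0]>.62)&(P[...,0]<.67)&(abs(P[...,1]-.195)<.025)&(P[...,2]>.31)];print('bar top(top)',len(Q),np.median(Q,0),Q.min(0),Q.max(0))
for X in([.684,.199,.42],[.684,.199,.36],[.684,.199,.335]):print(togo(X))
```

```text
[ 0.429 -0.416  1.946 -0.402  1.021 -0.921] [0.5087 0.1979 0.4396]
[[-0.757  0.113  0.643]
 [ 0.086  0.994 -0.073]
 [-0.647  0.    -0.762]]
bar top [0.31718737 0.32329902 0.32440681] [0.64265305 0.19296519 0.32230884]
0.055 52 [0.5914 0.1815 0.0664] 0.582580288975002 
0.08 53 [0.591  0.181  0.0943] 0.5914609937733524 
0.11 27 [0.5931 0.1807 0.1169] 0.5920006809171876 
0.141 85 [0.591  0.1702 0.1493] 0.5927120450530834 (array([0.59244972, 0.1846279 ]), np.float64(0.01983200623788605))
0.16 105 [0.5926 0.1815 0.1647] 0.5912893017798853 
bar top(top) 235 [0.64450515 0.19649925 0.32201354] [0.62029576 0.18436821 0.31075706] [0.6697616  0.21089706 0.32601454]
[-11.09   1.94  13.38]
[-7.15  1.9  17.9 ]
[-5.51  1.88 19.79]
```

Call:
{"fn": "play_rows", "kwargs": {"rows": [[[-1.4,0.2,1.7,0],[-3.5,0.6,4.2,0],[-5.6,1,6.7,0],[-7.7,1.4,9.2,0],[-9.8,1.8,11.7,0],[-11.1,1.9,13.4,0],[-10,1.9,14.6,0],[-9,1.9,15.8,0]]], "grip": 1, "squeeze": 20}}

```text
clock: 45.3
ee_pos: [0.6828, 0.1988, 0.3859]
eef_rot: [3.133, 0.715, 3.023]
ft_force: [0.4, -0.4, 0.1]
finger_gap: 0.0
```

```bash
python3 lean.py press.png .63 .19 .32 | head -2;  python3 - <<'E'
from m import *
p,R=tool();print(R.round(3))
for z in (.345,.335,.33,.32):print(z,togo([.684,.199,z]))
E
```

```text
crop origin 241 79
tcp [0.6816 0.1986 0.3821] rpy [3.136 0.71  3.025]
[[-0.753  0.113  0.648]
 [ 0.088  0.994 -0.07 ]
 [-0.652  0.004 -0.758]]
0.345 [2.24 0.05 2.97]
0.335 [2.89 0.05 3.73]
0.33 [3.22 0.05 4.11]
0.32 [3.87 0.04 4.87]
```

View pics/press.png

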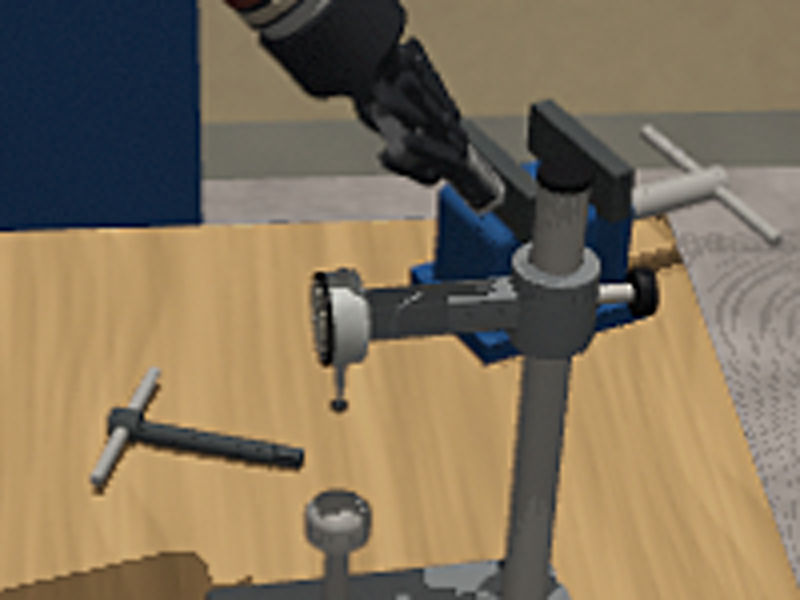

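The shut fingertips at (490,200) hang over the bar's free top, clear of the hub and the gauge, and the part stands below the plunger. I push straight down.

Call:
{"fn": "play_rows", "kwargs": {"rows": [[[0.8,0.05,1,0],[1.6,0.05,2.1,0],[2.3,0.05,3,0],[2.9,0.05,3.7,0],[3.3,0.05,4.2,0],[3.7,0.05,4.7,0],[4.1,0.05,5.2,0],[4.5,0.05,5.6,0]]]}}

```text
clock: 46.35
ee_pos: [0.6856, 0.1993, 0.3143]
eef_rot: [3.134, 0.716, 3.024]
ft_force: [-3.0, -2.8, 7.1]
finger_gap: -0.0004
```

```bash
cat > bar.py <<'E'
from m import *
p,R=tool();print(p.round(4),manip.get_state()['ft_force'].round(1),manip.get_state()['joints'].round(2))
s=cam('side');t=cam('top');P=cloud(s);Q=P[(P[...,0]>.61)&(P[...,0]<.66)&(abs(P[...,1]-.195)<.02)&(P[...,2]>.2)]
h=Q[Q[:,2]>np.percentile(Q[:,2],98)-.004];print('bar top side',np.percentile(Q[:,2],[50,90,95,98]))
P=cloud(t);Q=P[(P[...,0]>.615)&(P[...,0]<.65)&(abs(P[...,1]-.195)<.015)&(P[...,2]>.2)&(P[...,2]<.335)];print('bar top top',len(Q),np.percentile(Q[:,2],[10,50,90]) if len(Q) else '')
print('down 1cm',100*R.T@[0,0,-.01])
E
python3 bar.py
```

```text
[0.6856 0.1993 0.3143] [-3.  -2.8  7.1] [ 0.29  0.02  1.82 -0.42  0.68 -0.92]
bar top side [0.36503834 0.4361492  0.44384355 0.44870771]
bar top top 11 [0.2859242  0.29779066 0.30709207]
down 1cm [ 0.65630196 -0.00546964  0.7544785 ]
```

Call:
{"fn": "play_rows", "kwargs": {"rows": [[[0.35,0,0.4,0],[0.75,0,0.85,0],[1.15,0,1.3,0],[1.55,0,1.75,0],[1.95,0,2.2,0],[2.35,0,2.7,0],[2.7,0,3.1,0],[2.95,0,3.4,0]]]}}

```text
clock: 47.45
ee_pos: [0.6868, 0.1996, 0.2713]
eef_rot: [3.133, 0.719, 3.024]
ft_force: [-4.1, -1.8, 7.1]
finger_gap: 0.0006
```

```bash
cat > bar.py <<'E'
from m import *
p,R=tool();print(p.round(4),manip.get_state()['ft_force'].round(1),manip.get_state()['joints'].round(2))
s=cam('side','last.png');P=cloud(s)
for x0,x1 in((.625,.64),(.64,.655)):
    m=(P[...,0]>x0)&(P[...,0]<x1)&(abs(P[...,1]-.195)<.02)&(P[...,2]>.2)&(P[...,2]<p[2]+.002);Q=P[m]
    if len(Q): print('bar',len(Q),np.percentile(Q[:,2],[2,50,90,98,100]).round(4))
m=(np.hypot(P[...,0]-.592,P[...,1]-.19)<.012)&(P[...,2]>.165)&(P[...,2]<.24);v,u=np.nonzero(m)
for r in sorted(set(v)): print(r,u[v==r].min(),u[v==r].max(),np.median(P[r,u[v==r]],0).round(4))
m=(np.hypot(P[...,0]-.592,P[...,1]-.19)<.03)
for lo,hi in((.08,.11),(.11,.135),(.141,.157)):
    Q=P[m&(P[...,2]>lo)&(P[...,2]<hi)];print(lo,len(Q),np.median(Q,0).round(4),(Q[:,0].min()+Q[:,0].max())/2)
print('down 1cm',100*R.T@[0,0,-.01])
E
python3 bar.py
```

```text
[0.6868 0.1996 0.2713] [-4.1 -1.8  7.1] [ 0.29  0.06  1.86 -0.47  0.6  -0.85]
bar 78 [0.2405 0.2609 0.2666 0.2676 0.2681]
bar 76 [0.2402 0.2601 0.2659 0.2674 0.2683]
188 326 326 [0.5933 0.1792 0.225 ]
189 324 326 [0.5919 0.1888 0.2147]
190 324 326 [0.5918 0.1883 0.2117]
191 324 326 [0.5916 0.1895 0.2077]
192 324 326 [0.592  0.1889 0.2047]
193 324 325 [0.5905 0.1856 0.2041]
194 324 325 [0.591  0.1904 0.1971]
195 324 325 [0.5907 0.1865 0.1969]
196 324 325 [0.591  0.1886 0.1919]
197 323 326 [0.5912 0.1919 0.1861]
198 323 326 [0.591  0.1875 0.1862]
199 323 326 [0.5908 0.187  0.1832]
202 322 328 [0.5933 0.195  0.1665]
203 321 329 [0.5927 0.188  0.1688]
204 321 329 [0.5924 0.1847 0.1681]
205 322 328 [0.5936 0.1824 0.1669]
0.08 51 [0.5913 0.1807 0.0929] 0.5917303331879322
0.11 29 [0.5905 0.1794 0.1171] 0.59192432919983
0.141 84 [0.5915 0.1705 0.1495] 0.5928901105555926
down 1cm [ 0.65898748 -0.00618361  0.75212849]
```

Call:
{"fn": "play_rows", "kwargs": {"rows": [[[0.15,0,0.17,0],[0.3,0,0.34,0],[0.45,0,0.51,0],[0.6,0,0.68,0],[0.75,0,0.85,0],[0.85,0,0.97,0],[0.92,0,1.05,0],[0.92,0,1.05,0]]]}}

```text
clock: 48.5
ee_pos: [0.6876, 0.1997, 0.259]
eef_rot: [3.133, 0.722, 3.024]
ft_force: [-3.1, -1.7, 5.7]
finger_gap: -0.0001
```

```bash
python3 bar.py
python3 - <<'E'
from m import *
s=cam('side');f=s['frame'].sum(2)
for z in(.17,.18,.19,.242):print(z,proj(s,[.592,.184,z])[0],proj(s,[.592,.19,z])[0])
print(f[176:204,321:329])
cv2.imwrite('pics/near.png',cv2.resize(s['frame'][140:225,280:360,::-1],None,fx=7,fy=7,interpolation=2))
E
```

```text
[0.6876 0.1997 0.259 ] [-3.1 -1.7  5.7] [ 0.29  0.07  1.87 -0.49  0.57 -0.83]
bar 75 [0.2293 0.247  0.2538 0.2552 0.2576]
bar 71 [0.2285 0.2478 0.2539 0.2556 0.2559]
193 324 326 [0.5918 0.1865 0.2033]
194 324 326 [0.592  0.1886 0.1986]
195 324 326 [0.592  0.187  0.1964]
196 324 326 [0.5924 0.192  0.189 ]
197 324 325 [0.591  0.1884 0.1887]
198 324 325 [0.5913 0.1904 0.1839]
199 324 325 [0.5911 0.1878 0.1826]
200 323 325 [0.5897 0.1919 0.176 ]
201 323 326 [0.5911 0.1899 0.1742]
202 322 327 [0.5912 0.1885 0.1721]
203 321 329 [0.5928 0.1891 0.1678]
204 321 328 [0.5914 0.1864 0.1672]
205 323 328 [0.5936 0.1829 0.1665]
206 323 323 [0.5868 0.1793 0.1662]
0.08 57 [0.5912 0.1811 0.0956] 0.5915909914343636
0.11 24 [0.5907 0.1814 0.1173] 0.592123510351237
0.141 92 [0.5914 0.1701 0.1498] 0.5929367442366944
down 1cm [ 0.66105228 -0.00668351  0.75031007]
0.17 [324.86250775 203.67642864] [324.6682019 202.251028 ]
0.18 [324.94543843 200.68040506] [324.75005093 199.25757207]
0.19 [325.02906042 197.65872726] [324.83258051 196.23857853]
0.242 [325.47532947 181.52123458] [325.27298992 180.11702746]
[[19
[... 276 characters left out ...]
 [236 107  71 369 403 385 384 388]
 [262 122  33 335 370 358 357 362]
 [253 125   0 306 344 334 333 330]
 [238 110   0 278 312 300 300 302]
 [210 100  44 267 288 275 281 277]
 [184  62  33 241 265 252 249 246]
 [118  44  40 224 249 237 233 228]
 [ 61   0  75 204 229 226 234 259]
 [196 185 271 233 205 250 345 420]
 [411 455 447 305 211 249 425 477]
 [450 455 417 283 202 243 416 457]
 [444 450 364 238 200 241 411 452]
 [440 448 389 270 203 265 417 447]
 [441 443 460 357 215 383 445 442]
 [443 442 457 336 196 435 460 438]
 [450 452 449 317 199 424 463 445]
 [460 451 326 232 217 333 431 450]
 [453 350 146 172 226 100 226 405]
 [219 155 107  73  73  64 119 162]
 [193 214 206 164 165 166 206 214]]
```

View pics/near.png

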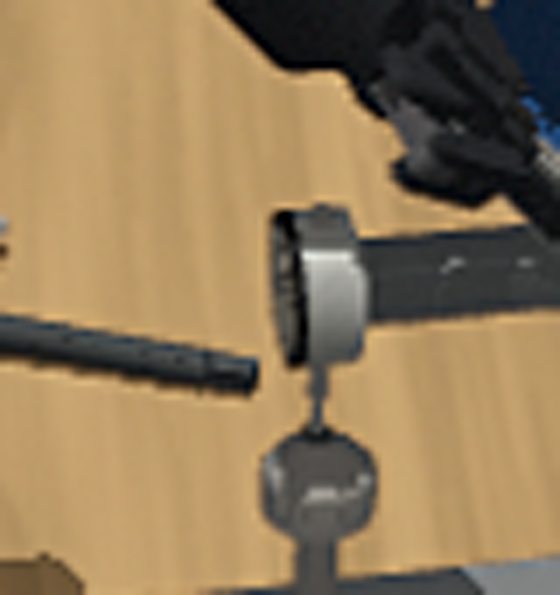

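The picture shows the plunger's tip at (318,432), only 2–4 mm above the crown, and the gripper well clear of the gauge. The slide is at about 0.077, so 7.5 mm more.

Call:
{"fn": "play_rows", "kwargs": {"rows": [[[0.1,0,0.11,0],[0.2,0,0.22,0],[0.3,0,0.33,0],[0.4,0,0.44,0],[0.47,0,0.52,0],[0.5,0,0.56,0],[0.5,0,0.56,0],[0.5,0,0.56,0]]]}}

```text
clock: 49.6
ee_pos: [0.6882, 0.1998, 0.2533]
eef_rot: [3.132, 0.725, 3.023]
ft_force: [-4.6, -1.1, 7.1]
finger_gap: -0.0
```

```bash
python3 bar.py
```

```text
[0.6882 0.1998 0.2533] [-4.6 -1.1  7.1] [ 0.29  0.08  1.87 -0.51  0.56 -0.82]
bar 74 [0.222  0.2422 0.2481 0.2506 0.2516]
bar 72 [0.2235 0.242  0.247  0.2499 0.2516]
194 324 326 [0.5922 0.1891 0.198 ]
195 324 326 [0.5916 0.1863 0.1971]
196 324 326 [0.592  0.1857 0.1942]
197 325 326 [0.5941 0.1927 0.1853]
198 324 326 [0.5925 0.189  0.185 ]
199 324 325 [0.5912 0.1888 0.1819]
200 324 325 [0.5912 0.1882 0.179 ]
201 323 326 [0.5917 0.1949 0.1702]
202 322 327 [0.5915 0.1896 0.171 ]
203 321 329 [0.5912 0.1898 0.1673]
204 322 327 [0.5914 0.1862 0.1671]
205 322 327 [0.5922 0.1827 0.167 ]
0.08 61 [0.5912 0.1815 0.0924] 0.5915122035082491
0.11 25 [0.5906 0.1806 0.118 ] 0.5854655046338932
0.141 90 [0.5912 0.1708 0.1498] 0.5927368848507513
down 1cm [ 0.66281366 -0.00701503  0.74875152]
```

Call:
{"fn": "play_rows", "kwargs": {"rows": [[[0.05,0,0.06,0],[0.1,0,0.11,0],[0.12,0,0.14,0],[0.12,0,0.14,0],[0.12,0,0.14,0],[0.12,0,0.14,0],[0.12,0,0.14,0],[0.12,0,0.14,0]]]}}

```text
clock: 50.65
ee_pos: [0.6886, 0.1999, 0.2527]
eef_rot: [3.132, 0.726, 3.023]
ft_force: [-5.4, -0.3, 7.6]
finger_gap: -0.0001
```

```bash
python3 bar.py | head -3
python3 - <<'E'
from m import *
# slide travel from the gauge's white rim, start picture against now (template match, subpixel)
a=cv2.imread('pics/side1.png',0).astype(np.float32);b=cv2.imread('pics/last.png',0).astype(np.float32)
up=8;T=cv2.resize(a[143:172,318:336],None,fx=up,fy=up,interpolation=2)
B=cv2.resize(b[150:210,310:345],None,fx=up,fy=up,interpolation=2)
r=cv2.matchTemplate(B,T,cv2.TM_CCOEFF_NORMED);_,sc,_,loc=cv2.minMaxLoc(r);dv=150+loc[1]/up-143
s=cam('side')
for s0 in(.006,.008,.010,.012):
    v0=proj(s,[.590,.18,.1705+.069+.080-s0])[0,1]
    zs=np.arange(.22,.34,.0005);vv=proj(s,np.c_[np.full(len(zs),.59),np.full(len(zs),.18),zs])[:,1]
    z1=np.interp(-(v0+dv),-vv,zs);print(s0,'corr',sc,dv,'slide now',.1705+.069+.08-z1)
E
```

```text
[0.6886 0.1999 0.2527] [-5.4 -0.3  7.6] [ 0.29  0.08  1.88 -0.51  0.56 -0.81]
bar 76 [0.2236 0.2423 0.247  0.2487 0.2495]
bar 70 [0.2217 0.2413 0.2465 0.2473 0.2479]
0.006 corr 0.7212543487548828 24.375 slide now 0.0804736015913542
0.008 corr 0.7212543487548828 24.375 slide now 0.08260848049119746
0.01 corr 0.7212543487548828 24.375 slide now 0.08474353778244234
0.012 corr 0.7212543487548828 24.375 slide now 0.0868787619682038
```

Estimates of the slide agree at 0.083–0.086, with the plunger about 3–6 mm in. I lift straight off and check.

Call:
{"fn": "play_rows", "kwargs": {"rows": [[[-0.3,0,-0.35,0],[-1,0,-1.1,0],[-2,0,-2.3,0],[-3.2,0,-3.6,0],[-4.4,0,-5,0],[-5.4,0,-6.1,0],[-5.9,0,-6.7,0],[-5.9,0,-6.7,0]]]}}

```text
clock: 51.75
ee_pos: [0.6884, 0.1994, 0.3431]
eef_rot: [3.131, 0.727, 3.023]
ft_force: [-0.2, 1.4, -0.3]
finger_gap: 0.0003
```

```bash
python3 bar.py
python3 - <<'E'
from m import *
t=cam('top');P=cloud(t);Q=P[(P[...,0]>.625)&(P[...,0]<.655)&(abs(P[...,1]-.196)<.012)&(P[...,2]>.2)&(P[...,2]<.29)];print('bar top(top cam; start read .3220)',len(Q),np.median(Q,0) if len(Q) else '')
E
```

```text
[0.6884 0.1994 0.3431] [-0.2  1.4 -0.3] [ 0.29 -0.    1.79 -0.4   0.71 -0.94]
bar 73 [0.2233 0.2414 0.2471 0.2502 0.2525]
bar 73 [0.2221 0.2416 0.248  0.2489 0.2505]
194 326 326 [0.5943 0.1847 0.2013]
195 324 326 [0.5916 0.1859 0.1971]
196 324 326 [0.5919 0.1863 0.1938]
197 324 326 [0.5916 0.1903 0.1874]
198 324 326 [0.5918 0.1904 0.1837]
199 324 325 [0.5916 0.1927 0.1788]
200 324 325 [0.5913 0.1894 0.178 ]
201 323 325 [0.5898 0.1911 0.1732]
202 321 327 [0.5903 0.1913 0.1699]
203 321 326 [0.5885 0.1884 0.1688]
204 321 327 [0.59   0.186  0.1675]
205 321 328 [0.5896 0.1833 0.1659]
206 325 326 [0.5933 0.1787 0.1664]
0.08 54 [0.5911 0.1807 0.0922] 0.5915768292866346
0.11 31 [0.5908 0.1793 0.1173] 0.5920511000377737
0.141 80 [0.5911 0.1689 0.1498] 0.5928059014877389
down 1cm [ 0.66489631 -0.0078464   0.74689446]
bar top(top cam; start read .3220) 74 [0.63268677 0.19406443 0.24625707]
```

```bash
python3 -c "
from station import manip
print(manip.close_job())"
```

```text
the job is handed in; nothing more can be done
None
```

I stood the smaller part on the comparator's round table, centred under the plunger, then pushed the arm down so the plunger is about half-way in. I handed the job in at about 52 s; no verdict is reported.

**How it went:** The tool could not place the part pointing straight down, so I pulled the arm to its full reach repeatedly until it tilted forward by about 42°. On the first carry joint 6 hit its limit and the part leaned about 0.04 rad. I set it back on the bench, turned the gripper half round and gripped again. I then placed the part slowly, felt it touch the table, and let go. I pressed the arm down with closed fingers and lifted straight off.

**Last checks:**
- **Part:** it stands upright, with its axis at about (0.592, 0.188). The table centre was measured at about (0.592, 0.190).
- **Slide:** it stayed where I left it when I lifted off. The readings put it between 0.083 and 0.086, so the plunger is about 3–6 mm in.
- **Robot:** clear of everything, with no contact force beyond noise.

**Where readings disagree:** my estimates of the slide and plunger differ by about 3 mm. I measured the travel from the bar's height and a fairly weak image match (score 0.72), because the plunger itself could not be read more finely.

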